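# Lock the end panel onto a flat-pack counter rack with its cam

## Task

Finish the little flat-pack rack: bring the loose end panel, upright, up to the open edge of the base panel so that its bolt head goes into the hole, then take the flat-blade driver from its stand and, with its blade in the slot, turn the cam disc clockwise as far as it goes, so that it draws the panel in tight and square. Put the driver back upright in its stand, and leave the kitchen things where they are.

Things in the scene. Friction and masses are not known exactly. Their poses are not given: they have to be found in the camera images.
- rack: Half-built plywood rack, fixed. Origin on its underside (8 mm above the table, on the board's top) straight below the cam axis; x along the base panel out of its open edge, z up. Base panel: 30 mm thick, 100 mm wide (y +-50), from x = -150 to the open edge face at x = 32 mm. An end panel, 24 mm thick, 85 mm high, is already joined at x = -150 to -174.
- bolt_hole (a point): Centre of the bolt hole's mouth in the rack's open edge face: rack frame (32, 0, 14) mm, same axes. Hole 14 mm wide, flared to 28 mm at the mouth, 19 mm high. At y = +-36 mm two rubber bumpers stand 2.5 mm out of the edge on springs (2 N to start, 4.5 N pressed flush); they push the panel off about 2.5 mm unless the cam holds it.
- cam (a joint): Turn of the cam disc, rad. 0 = open (the bolt head can pass in), grows clockwise seen from above, stop at 1.45 (the other way at -0.25). Starts between 0 and 0.1. With the panel within 4 mm of the edge it picks up the bolt head at about 0.45, has drawn it fully in at about 1.2, and stays where it is left (0.04 N m to turn empty, up to about 0.2 N m drawing).
- cam_slot (a point): Centre of the floor of the driver slot in the cam disc, on the cam axis, 32 mm above the rack's origin; turns with the disc. x lies along the slot, z up. Disc 38 mm across, lying on the base panel, its top 7 mm above this point. Slot straight, 5 mm wide, 7 mm deep, open at both ends right across the disc.
- panel_mid (a point): Centre of the loose plywood end panel, 42.5 mm above its underside: 24 mm thick (x), 100 mm wide (y), 85 mm high (z), standing on the board, about 220 g. x points away from the side with the bolt. In place its axes are those of the rack and its -x face is on the rack's open edge: this point is then at (44, 0, 42.5) mm in the rack's frame.
- bolt_head (a point): Centre of the 11 mm ball head of the panel's steel bolt (4 mm shank), which sticks out of the panel's -x face on the middle line, 14 mm above its underside; the ball's centre is 27 mm off the face. Same axes as the panel.
- stand: Wooden driver stand, fixed: 80 x 80 mm, 60 mm high, origin at the centre of its underside (8 mm above the table). In its top a 22 mm square hole goes through, in the middle.
- driver_handle (a point): Centre of the handle of the flat-blade driver (about 120 g), upright in the stand, blade down, hung by its collar. Handle square, 26 x 26 mm, sides along x and y, reaching 29 mm up and down from here, z up. Below it a round collar, 38 mm across, 6 mm thick, its underside 35 mm below this point and on the stand's top (60 mm).
- driver_tip (a point): Middle of the driver blade's tip, 81 mm below the handle centre, same axes. Blade 16 mm wide along x, 3 mm thick along y (2 mm in the last 4 mm), 12 mm long; above it an 8 mm round shaft up to the collar.
- soy_dish: White ceramic soy dish, 80 mm across, 18 mm high, origin under its centre; beside the rack. Leave it alone.
- spice_jar: Small jar, 42 mm across, 60 mm high, origin under its centre; stands on the rack's base panel. Leave it alone.
- mixing_bowl: Steel mixing bowl, 170 mm across, 70 mm high, origin under its centre. Leave it alone.
- rolling_pin: Grey silicone rolling pin, 260 mm long, 48 mm thick, lying down, origin under its centre. Leave it alone.
- steamer_lid: Bamboo steamer lid, 140 mm across, 50 mm high with its handle, origin under its centre. Leave it alone.
- green_box: Green plastic box with a button latch, 94 x 124 x 55 mm, origin under its centre. Leave it alone.
Not all that is in view belongs to the job. What is shaped like the part that bears panel_mid but blue or pink is not meant.

How it is judged:
By the outcome, as a careful person would: the job done as asked, in the order asked, and still so for the second after the job is handed in, with the robot touching nothing.
It also fails if it takes over 72 s, if anything falls off the work surface, if the arm or the gripper's body presses on something with over 40 N, if the wrist force passes 120 N, or if a joint passes its speed limit or range.

## Robot

A 6-joint arm with a two-finger parallel gripper is mounted at the origin on the work surface. World frame = base frame: x ahead of the robot, y to its left, z up, the work surface at z = 0. Lengths are in m, angles in degrees, forces in N, time in s.
With the tool pointing down it reaches from about 0.4 to 0.825 m from the base axis. Payload 7 kg.
Tool frame: the origin (TCP) lies at the very end of the fingers, on their centre line; the grasp point (between the pads) lies 19 mm behind it; z points along the fingers, y is the direction in which the jaws open and shut (so a half turn about z gives the same grasp; the last joint's range is limited). The gripper opens to 88 mm and grips with 3 to 60 N. Pads are 19 mm wide; open, the fingers measure 130 mm over their backs; the gripper's body (78 mm by 193 mm) begins 47 mm behind the grasp point.
Start: joints at [91.45, 20.546, 0.682, 0, -70.136, -16.507], TCP at [0.175, 0.652, 0.189] pointing down, gripper open.
Joint ranges: [-176.03, 176.03], [-82.01, 121.73], [-58.28, 71.71], [-173.87, 95.51], [-174.79, -0.11], [-173.66, 173.66]. Speed limits (degrees/s): [136.94, 136.94, 172.46, 180, 180, 180].

## Interface

Orientations are given as [roll, pitch, yaw] about the fixed x, y, z axes, in that order (R = Rz(yaw) Ry(pitch) Rx(roll)).
In Python, from plant import ctrl gives the robot as it stands.
- The arm moves only by the tool move_arm, never from a script. Its argument "increments" is a list of rows, each a list of 2 entries, a list of its own where there are three numbers: the shift along the world's x, y, z in mm, then the turn about the world's z in rad. A call has exactly 8 rows; each row shifts and turns the pose as measured when the row begins; what a row does not reach is not made up. A row lasts 1/10 s, in which the tool goes at most 50 mm and 8.59 degrees, less where a joint would pass 70% of its speed; a pose out of reach is approached as far as the arm can. A call with a gripper value outside its range is refused whole. "jaw" is the gripper command: -1 is shut, 1 is fully open, values between are in proportion, set as the call begins (left out, the last holds). The fingers move at their own pace and stop on an object; the grip force is fixed at half the most. Time passes only in rows, so rows that do not move let the fingers close, or fill a call up. It gives the time, the measured TCP pose, the force and the opening at its end, in the units of the state.
- ctrl.get_obs(): the state, without advancing time (a new reading comes with each control period).
- ctrl.snapshot(name): name is "side" or "top" or "wrist"; returns a dict with "color" (420x560x3 uint8, red, green, blue), "fx", "fy", "cx", "cy" (pixels), "R" (3x3) and "t" (3): a world point X has camera coordinates R X + t. Camera axes: x right, y down, z forward; pixel columns grow to the right and rows downward; lengths in m; the calibration is good to about 2 mm. A picture is of the moment at which its call begins. There is no depth.
- ctrl.close_job(): hands the job in, once; it reports no verdict.
The state is a dict: "clock": time; "joint_pos": joint angles; "qvel": joint speeds; "tau": joint torques, N m; "tool_pos": TCP position; "orientation": TCP orientation; "force": force on the tool from outside, world axes, zero at the start; "moment": the same for the moment, N m; "opening": finger opening in m.
Only numpy, scipy, OpenCV 4.12 (cv2) and the standard library are available. Lean on these libraries where they do the work, as an engineer would, in place of code of your own. Each camera call takes 0.05 s, during which the arm holds its last target.

## Working session

There is one attempt and no reset: what is moved stays moved. The work goes in short steps, Python scripts to look and compute and a tool call to move; the robot and the scene stay as the last step left them, time stands still between calls to the robot, and variables do not carry over. Pictures are saved under pics/ and viewed, and the job is handed in when it is done.

Besides the shell and the picture viewer there is one more tool, called after "Emit:" in YAML: its name, and indented under it one key for each argument. move_arm: Moves the arm, as the interface text tells. Its arguments: {"type":"object","properties":{"increments":{"type":"array","items":{"type":"array"}},"jaw":{"type":"number"}},"required":["increments"]}

```bash
ls; mkdir -p pics; cat > h.py <<'E'
import numpy as np, cv2, json, pickle
from plant import ctrl
def snap(name,fn):
    s=ctrl.snapshot(name); cv2.imwrite('pics/'+fn+'.png',cv2.cvtColor(s['color'],cv2.COLOR_RGB2BGR)); pickle.dump(s,open('pics/'+fn+'.pkl','wb')); return s
def load(fn): return pickle.load(open('pics/'+fn+'.pkl','rb'))
def ray(s,u,v,z):
    R=np.array(s['R']);t=np.array(s['t']); C=-R.T@t
    d=R.T@np.array([(u-s['cx'])/s['fx'],(v-s['cy'])/s['fy'],1]); return C+d*(z-C[2])/d[2]
def proj(s,X):
    p=np.array(s['R'])@np.array(X)+np.array(s['t']); return np.array([s['fx']*p[0]/p[2]+s['cx'],s['fy']*p[1]/p[2]+s['cy']])
def crop(fn,u0,v0,u1,v1,k,out):
    im=cv2.imread('pics/'+fn+'.png')[v0:v1,u0:u1]; cv2.imwrite('pics/'+out+'.png',cv2.resize(im,None,fx=k,fy=k,interpolation=cv2.INTER_CUBIC))
E
python3 - <<'E'
from h import *
for n in ['side','top','wrist']:
    s=snap(n,n+'0'); print(n,s['fx'],s['cx'],s['cy'],(-np.array(s['R']).T@np.array(s['t'])).round(3),np.array(s['R']).round(2).tolist())
print(ctrl.get_obs())
E
```

```text
pics
side 396.2996193382211 279.61111467640507 215.784370144339 [ 0.251 -0.697  0.688] [[0.92, -0.39, -0.02], [-0.26, -0.58, -0.77], [0.29, 0.72, -0.63]]
top 431.4794951729257 278.1860894251129 210.584441140618 [ 0.337 -0.002  1.368] [[0.01, -1.0, 0.02], [-0.99, -0.02, -0.13], [0.13, -0.01, -0.99]]
wrist 316.476380989674 273.5790479739934 206.45695836972362 [0.245 0.633 0.383] [[-0.26, -0.97, 0.0], [-0.93, 0.25, 0.27], [-0.26, 0.07, -0.96]]
{'clock': 0.15, 'joint_pos': array([ 9.14486046e+01,  2.05802064e+01,  6.47251271e-01, -1.18792207e-02,
       -7.01349744e+01, -1.65068729e+01]), 'qvel': array([-0.07297679, -0.13238779,  0.09015772,  0.02288958, -0.06487459,
        0.01103558]), 'tau': array([-8.67075905e-04, -5.83269560e+01,  2.93292010e+01,  7.00118288e+00,
        8.83311324e-03, -1.05512881e-04]), 'tool_pos': array([0.17530662, 0.65143401, 0.18847776]), 'orientation': array([ 1.79931697e+02, -8.59365074e-03, -1.50623065e+01]), 'force': array([0.59646644, 0.0104283 , 0.43823358]), 'moment': array([-0.00031131, -0.03084938, -0.03073172]), 'opening': 0.0878628009082005}
```

View pics/side0.png

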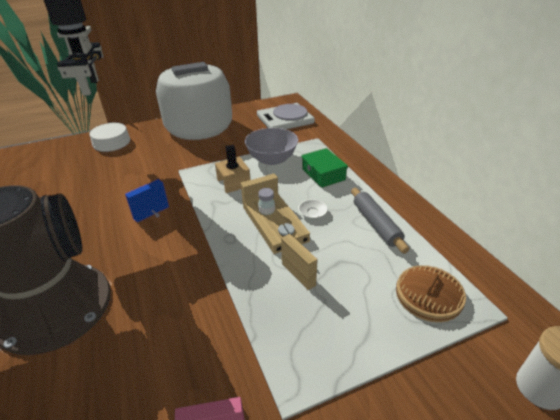

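View pics/top0.png

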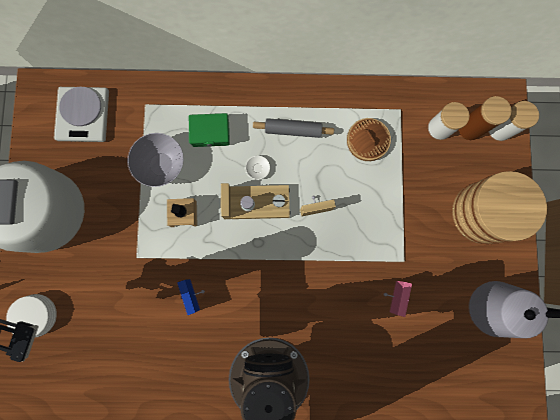

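View pics/wrist0.png

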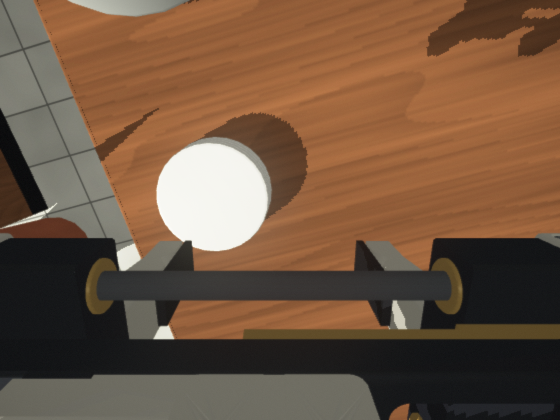

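The plywood panel is at top (330,204) and side (299,262). The blue panel (187,297) and pink panel (400,298) are decoys. The rack is at (255,202), the cam at about (280,201), and the stand with the driver at (181,211). I'll enlarge the panel area.

```bash
python3 - <<'E'
from h import *
crop('top0',150,170,370,270,3.6,'c1'); crop('side0',200,130,340,300,3.5,'c2')
E
```

```text
(no output)
```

View pics/c1.png

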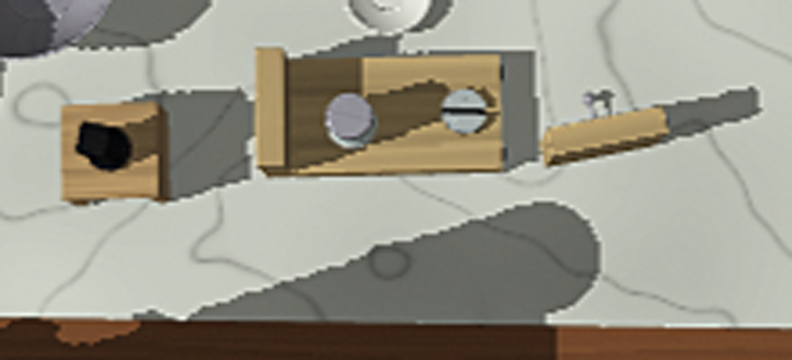

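View pics/c2.png

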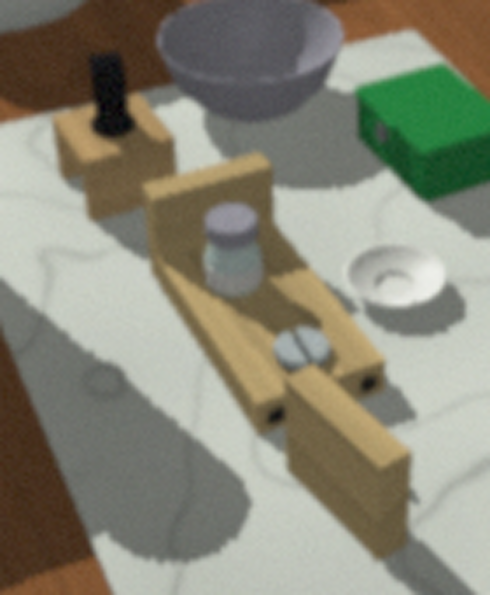

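```bash
python3 - <<'E'
from h import *
s=load('top0')
def f(n,cu,cv,z): print(n,ray(s,150+cu/3.6,170+cv/3.6,z).round(4))
f('disc',465,112,.047); f('rack corner +x,+y?',502,58,.038); f('rack corner',502,172,.038); f('endpanel tl',257,47,.093);f('endpanel bl',262,166,.093)
f('panel a',545,132,.093);f('panel b',662,108,.093);f('panel c',668,132,.093);f('panel d',548,158,.093)
f('driver top',92,140,.132);f('stand tl',62,104,.068);f('stand br',165,195,.068);f('stand tr',160,102,.068);f('stand bl',64,198,.068)
f('jar',350,115,.098)
E
```

```text
disc [ 0.539  -0.0245  0.047 ]
rack corner +x,+y? [ 0.5885 -0.0562  0.038 ]
rack corner [ 0.4887 -0.0573  0.038 ]
endpanel tl [0.5838 0.1503 0.093 ]
endpanel bl [0.4841 0.143  0.093 ]
panel a [ 0.5164 -0.0903  0.093 ]
panel b [ 0.5382 -0.1876  0.093 ]
panel c [ 0.5181 -0.1925  0.093 ]
panel d [ 0.4947 -0.093   0.093 ]
driver top [0.4983 0.2748 0.132 ]
stand tl [0.5369 0.3157 0.068 ]
stand br [0.4612 0.2262 0.068 ]
stand tr [0.54   0.2335 0.068 ]
stand bl [0.4574 0.3103 0.068 ]
jar [0.5271 0.0713 0.098 ]
```

Emit:
move_arm:
  increments:
    - [[28,-30,11],-0.1]
    - [[28,-30,11],-0.1]
    - [[28,-30,11],-0.1]
    - [[28,-30,11],-0.1]
    - [[28,-30,8],-0.1]
    - [[28,-30,8],-0.1]
    - [[28,-30,8],-0.1]
    - [[28,-30,0],-0.1]

```text
clock: 0.95
tool_pos: [0.4017, 0.4036, 0.2545]
orientation: [179.6, -0.1, -62.2]
force: [-0.3, 0.0, -0.0]
opening: 0.0875
```

Emit:
move_arm:
  increments:
    - [[14,-14,0],-0.05]
    - [[14,-14,0],-0.05]
    - [[14,-14,0],-0.05]
    - [[14,-14,0],-0.05]
    - [[14,-14,0],-0.05]
    - [[14,-14,0],0]
    - [[0,0,0],0]
    - [[0,0,0],0]

```text
clock: 1.75
tool_pos: [0.4908, 0.3102, 0.2536]
orientation: [179.5, -0.1, -77.8]
force: [0.1, 1.1, 0.6]
opening: 0.0876
```

```bash
python3 - <<'E'
from h import *
s=snap('wrist','w1');o=ctrl.get_obs();print(o['tool_pos'],o['orientation'],o['joint_pos'].round(1))
E
```

```text
[0.49067973 0.3103495  0.25364284] [ 1.79457774e+02 -1.26995092e-01 -7.77285897e+01] [ 51.4  10.1  -5.1  -0.3 -75.3 -39.1]
```

View pics/w1.png

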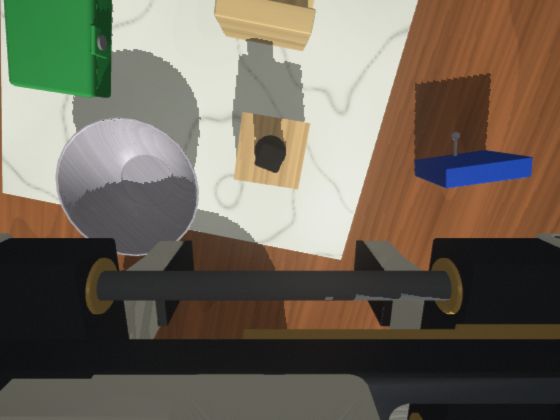

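```bash
python3 - <<'E'
from h import *
crop('w1',220,100,330,200,7,'c3')
E
```

```text
(no output)
```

View pics/c3.png

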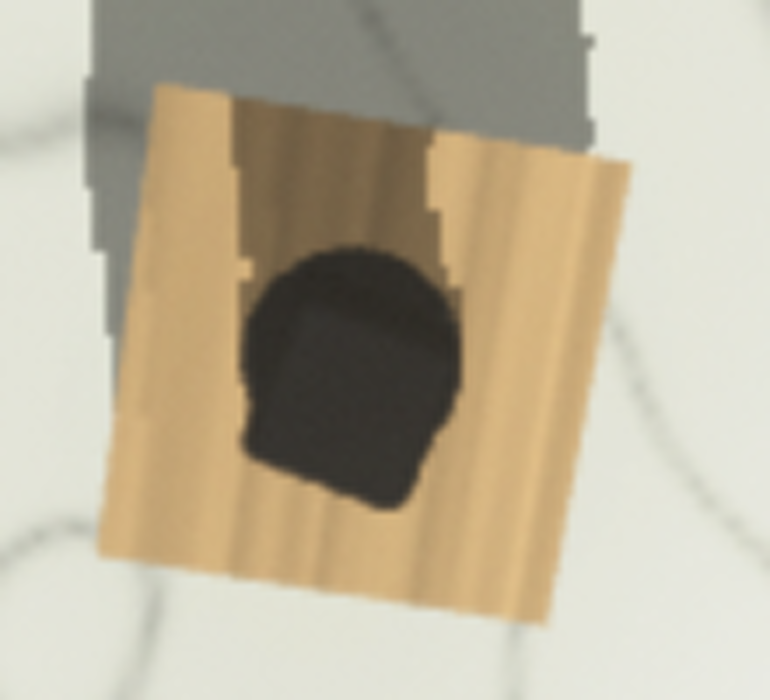

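Emit:
move_arm:
  increments:
    - [[6,-45,0],0]
    - [[5,-45,0],0]
    - [[3,-45,0],0]
    - [[0,-45,0],0]
    - [[0,-45,0],0]
    - [[0,-40,0],0]
    - [[0,-30,0],0]
    - [[0,0,0],0]

```text
clock: 2.6
tool_pos: [0.5006, 0.0119, 0.2527]
orientation: [179.5, -0.1, -77.0]
force: [0.5, 0.7, -0.2]
opening: 0.0873
```

```bash
python3 - <<'E'
from h import *
s=snap('wrist','w2');o=ctrl.get_obs();print(o['tool_pos'],o['orientation'],o['joint_pos'].round(1))
E
```

```text
[0.5007993  0.01302465 0.25268221] [ 1.79470612e+02 -1.14219088e-01 -7.69969950e+01] [ 24.    2.1 -14.4   0.  -74.  -11. ]
```

View pics/w2.png

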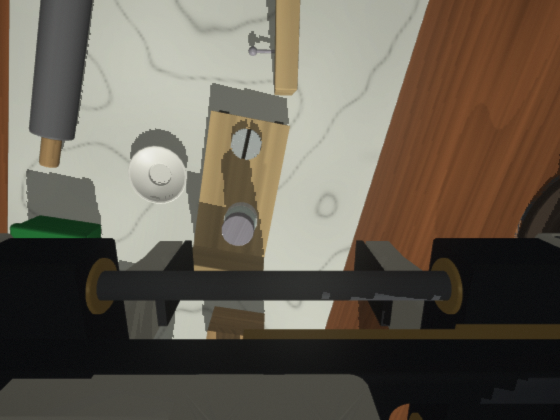

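The disc with its slot is at (246,144), the jar at (238,222), the panel's end at (285,90) and the bolt ball at (253,50). I'll move on to see the whole panel.

Emit:
move_arm:
  increments:
    - [[2,-30,0],0]
    - [[2,-30,0],0]
    - [[2,-30,0],0]
    - [[2,-25,0],0]
    - [[0,-15,0],0]
    - [[0,0,0],0]
    - [[0,0,0],0]
    - [[0,0,0],0]

```text
clock: 3.45
tool_pos: [0.5109, -0.1114, 0.2524]
orientation: [179.6, -0.0, -76.3]
force: [-0.8, 0.4, -0.4]
opening: 0.0877
```

```bash
python3 - <<'E'
from h import *
s=snap('wrist','w3');o=ctrl.get_obs();print(o['tool_pos'],o['orientation'],o['joint_pos'].round(1))
crop('w3',180,30,380,230,4,'c4')
E
```

```text
[ 0.51093129 -0.11128831  0.25246742] [ 1.79560852e+02 -1.76093431e-02 -7.63348503e+01] [  9.3   4.3 -12.2   0.1 -74.    4.4]
```

View pics/w3.png

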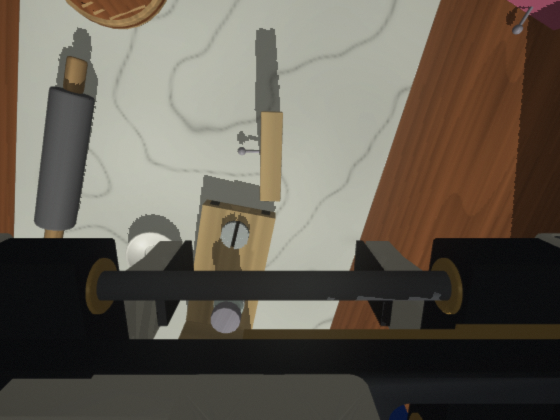

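View pics/c4.png

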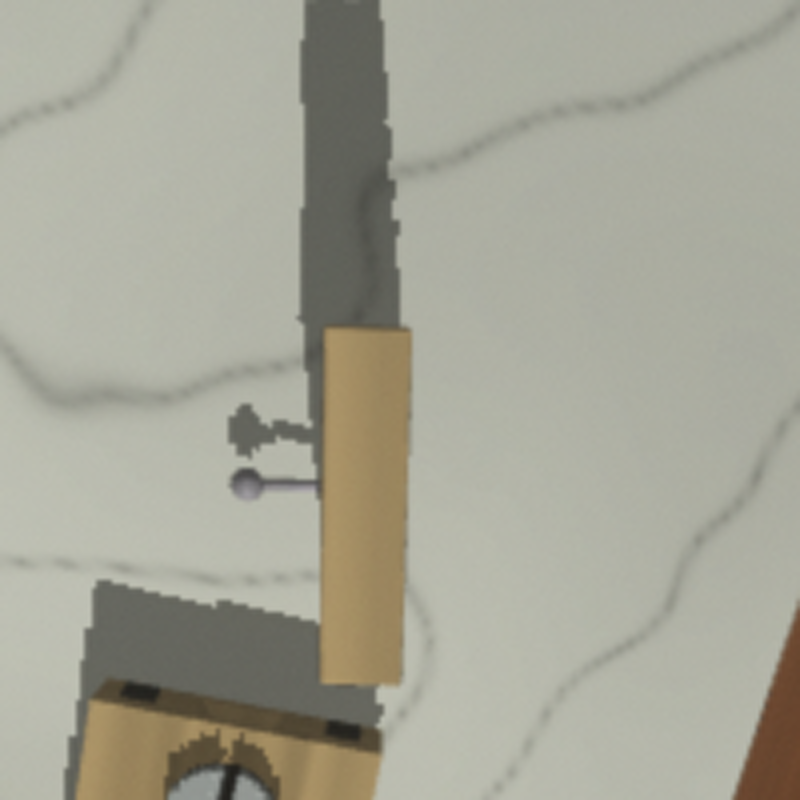

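```bash
python3 - <<'E'
from h import *
crop('w2',180,70,310,270,4,'c5')
E
```

```text
(no output)
```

View pics/c5.png

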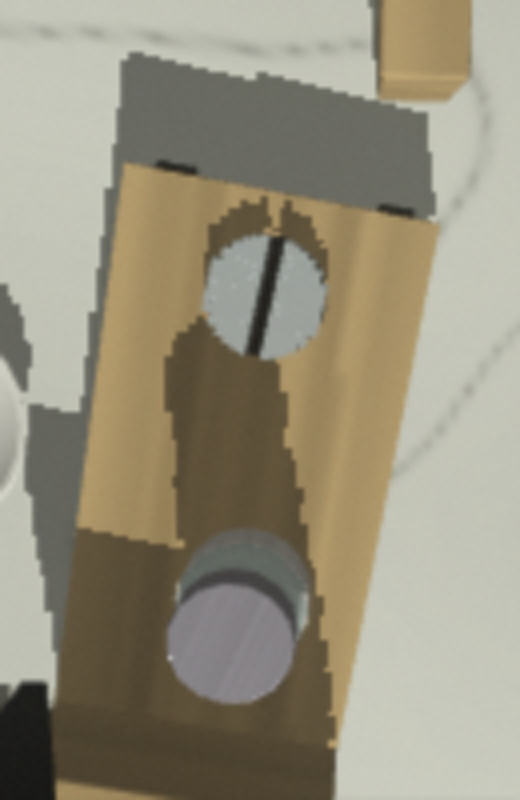

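```bash
python3 - <<'E'
from h import *
from scipy.optimize import least_squares
def P(fn,off,pts):
    s=load(fn); return [(s,((c[0]+.5)/4-.5+off[0],(c[1]+.5)/4-.5+off[1]),np.array(m)/1000) for c,m in pts]
def fit(obs,x0,zb=.008):
    def pose(p,m): c,q=np.cos(p[2]),np.sin(p[2]); return [p[0]+c*m[0]-q*m[1],p[1]+q*m[0]+c*m[1],zb+m[2]]
    f=lambda p:np.concatenate([(proj(s,pose(p,m))-uv) for s,uv,m in obs])
    r=least_squares(f,x0,loss='soft_l1'); print(r.x[:2].round(4),np.degrees(r.x[2]).round(2)); print(f(r.x).reshape(-1,2).round(1).tolist()); return r.x
# rack (image left in w = +x world = rack +y)
rk=P('w2',(180,70),[((122,164),(32,50,30)),((438,222),(32,-50,30)),((266,297),(0,0,39))])
rk2=P('w3',(180,30),[((90,700),(32,50,30)),((381,749),(32,-50,30)),((222,818),(0,0,39))]) 
fit(rk,[.54,-.025,-1.55]); fit(rk2[:2],[.54,-.025,-1.55]); fit(rk+rk2[:2],[.54,-.025,-1.55])
s=load('w2')
g=lambda a,z:ray(s,(a[0]+.5)/4-.5+180,(a[1]+.5)/4-.5+70,z)[:2]
for a,b,z in [((277,237),(254,357),.047),((438,222),(336,746),.038),((122,164),(78,520),.038)]:
    d=g(a,z)-g(b,z); print('dir',np.degrees(np.arctan2(d[1],d[0])).round(2))
pn=P('w3',(180,30),[((325,328),(-12,-50,85)),((411,329),(12,-50,85)),((401,685),(12,50,85)),((320,684),(-12,50,85)),((246,484),(-39,0,14))])
fit(pn,[.517,-.141,-2.95])
# stand & driver
g=lambda a,z:ray(load('w1'),(a[0]+.5)/7-.5+220,(a[1]+.5)/7-.5+100,z)[:2]
c=[g(a,.068) for a in [(157,84),(631,163),(549,625),(98,553)]]
print('stand',np.mean(c,0),c)
for a,b in [(0,1),(1,2)]:
  d=c[b]-c[a];print(np.degrees(np.arctan2(d[1],d[0])))
k=[g(a,.132) for a in [(245,455),(392,510)]]; d=k[1]-k[0]; print('handle edge',k,np.linalg.norm(d),np.degrees(np.arctan2(d[1],d[0])))
E
```

```text
[ 0.5421 -0.0215] -86.92
[[0.0, -0.0], [0.4, -0.2], [-0.4, 0.2]]
[ 0.5419 -0.0225] -86.46
[[-0.4, -0.0], [0.4, 0.1]]
[ 0.542  -0.0218] -86.75
[[0.0, -0.1], [0.4, -0.5], [-0.3, -0.0], [-0.4, 0.2], [0.3, 0.7]]
dir -89.3
dir -87.65
dir -87.33
[ 0.5204 -0.1412] -165.35
[[0.2, 88.7], [-0.5, 88.1], [1.0, -91.3], [-1.1, -90.7], [0.3, 0.4]]
stand [0.49979978 0.27659278] [array([0.54181566, 0.23920499]), array([0.46248299, 0.23486388]), array([0.45760518, 0.31412809]), array([0.53729531, 0.31817415])]
-176.86788119159408
93.52146350159346
handle edge [array([0.51433833, 0.28670062]), array([0.49208986, 0.29001489])] 0.022493963263530977 171.5271734528781
```

```bash
python3 - <<'E'
from h import *
from scipy.optimize import least_squares
s=load('w3')
obs=[((325,328),(-12,50,85)),((411,329),(12,50,85)),((401,685),(12,-50,85)),((320,684),(-12,-50,85)),((246,484),(-39,0,14))]
def f(p):
    c,q=np.cos(p[2]),np.sin(p[2])
    return np.concatenate([proj(s,[p[0]+c*m[0]/1e3-q*m[1]/1e3,p[1]+q*m[0]/1e3+c*m[1]/1e3,.008+m[2]/1e3])-[(a[0]+.5)/4-.5+180,(a[1]+.5)/4-.5+30] for a,m in obs])
r=least_squares(f,[.517,-.141,-2.95]);print(r.x,np.degrees(r.x[2]),f(r.x).reshape(-1,2).round(1).tolist())
E
```

```text
[ 0.52011699 -0.13980112 -2.92727334] -167.7204078390482 [[-0.5, -0.8], [0.4, -0.4], [0.2, 0.7], [-0.3, 0.5], [0.3, 0.2]]
```

Emit:
move_arm:
  increments:
    - [[3,-10,-10],-0.012]
    - [[3,-10,-20],-0.012]
    - [[3,-9,-25],0]
    - [[0,0,-25],0]
    - [[0,0,-25],0]
    - [[0,0,-20],0]
    - [[0,0,0],0]
    - [[0,0,0],0]

```text
clock: 4.3
tool_pos: [0.5207, -0.1398, 0.1206]
orientation: [179.6, -0.0, -77.6]
force: [-0.2, -0.1, -0.4]
opening: 0.0875
```

```bash
python3 - <<'E'
from h import *
s=snap('wrist','w4');o=ctrl.get_obs();print(o['tool_pos'],o['orientation'])
E
```

```text
[ 0.52061719 -0.13969428  0.12055528] [ 1.79614280e+02  1.26270703e-04 -7.76013833e+01]
```

View pics/w4.png

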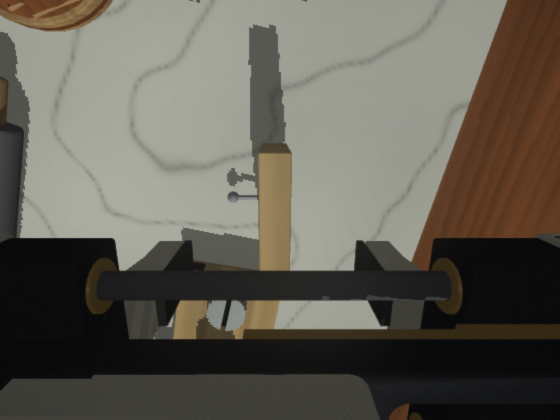

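The panel at u=275 lies midway between the fingers (192 and 356). I'll go down and grip.

Emit:
move_arm:
  increments:
    - [[0,0,-20],0]
    - [[0,0,-20],0]
    - [[0,0,-15],0]
    - [[0,0,-5],0]
    - [[0,0,0],0]
    - [[0,0,0],0]
    - [[0,0,0],0]
    - [[0,0,0],0]

```text
clock: 5.15
tool_pos: [0.5281, -0.1395, 0.0685]
orientation: [-179.5, -0.2, -77.5]
force: [0.2, -0.2, 0.0]
opening: 0.0878
```

Emit:
move_arm:
  increments:
    - [[0,0,0],0]
    - [[0,0,0],0]
    - [[0,0,0],0]
    - [[0,0,0],0]
    - [[0,0,0],0]
    - [[0,0,0],0]
    - [[0,0,0],0]
    - [[0,0,0],0]
  jaw: -1

```text
clock: 5.95
tool_pos: [0.5287, -0.1395, 0.0696]
orientation: [-179.4, -0.2, -77.5]
force: [-0.2, 0.3, 0.2]
opening: 0.0295
```

Emit:
move_arm:
  increments:
    - [[0,0,4],0]
    - [[2,-5,2],0]
    - [[4,-5,2],0.1]
    - [[4,0,0],0.14]
    - [[4,0,0],0.14]
    - [[4,0,0],0.14]
    - [[4,0,0],0.14]
    - [[0,0,0],0.14]

```text
clock: 6.75
tool_pos: [0.5529, -0.1518, 0.0799]
orientation: [-179.3, -0.3, -30.0]
force: [0.1, -0.9, 0.3]
opening: 0.0003
```

```bash
python3 - <<'E'
from h import *
s=snap('wrist','w5');snap('side','s5');o=ctrl.get_obs();print(o['tool_pos'],o['orientation'],o['joint_pos'],o['opening'],o['force'])
crop('s5',200,130,400,330,3,'c6')
E
```

```text
[ 0.55257436 -0.15178389  0.0798153 ] [-179.33126828   -0.32433428  -30.20678199] [  3.90870542  16.1935833  -20.96962272  -0.47051053 -52.19414486
  56.17273875] 0.0003391206564685521 [ 0.31062159 -1.09702717  0.01980246]
```

View pics/w5.png

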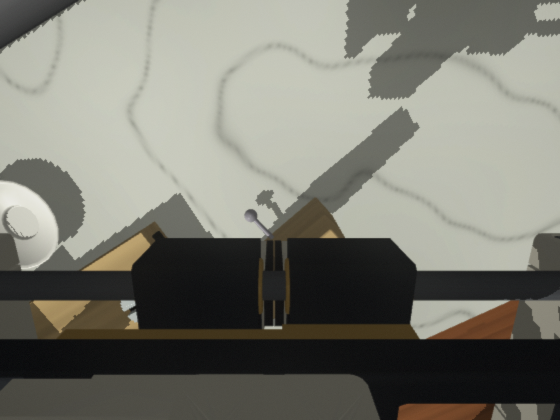

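View pics/c6.png

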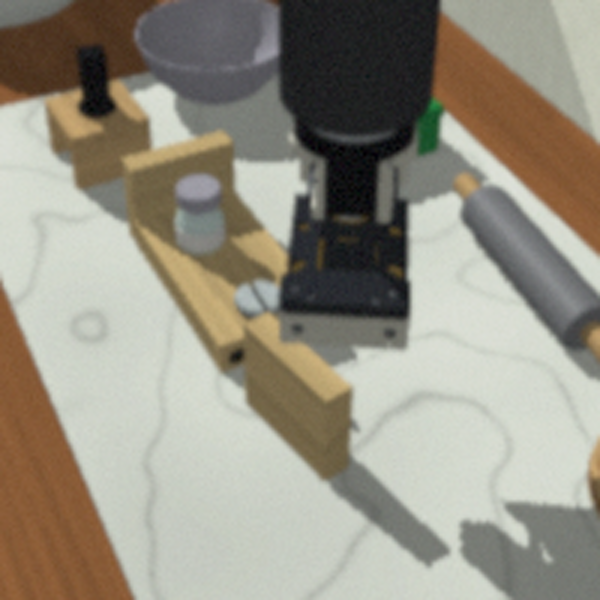

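```bash
python3 - <<'E'
from h import *
s=load('w5'); print(ray(s,251,215,.022))
C=-np.array(s['R']).T@np.array(s['t']);print(C)
s3=load('w3'); print(ray(s3,180+246/4,30+484/4,.022), ray(load('w4'),233,197,.022))
a=cv2.imread('pics/side0.png')[130:330,200:400];b=cv2.imread('pics/s5.png')[130:330,200:400]
cv2.imwrite('pics/cmp.png',cv2.resize(np.hstack([a,b]),None,fx=2,fy=2,interpolation=cv2.INTER_CUBIC))
for p in ([.5526,-.1518,.0798],[.52,-.14,.093]): print(proj(load('s5'),p))
snap('top','t5'); crop('t5',150,150,370,270,3.6,'c7')
E
```

```text
[ 0.55823709 -0.13227028  0.022     ]
[ 0.61346864 -0.18922921  0.27528147]
[ 0.55803005 -0.1313631   0.022     ] [ 0.55798902 -0.13162051  0.022     ]
[314.89831108 251.63099883]
[299.09787727 248.11991471]
```

View pics/cmp.png

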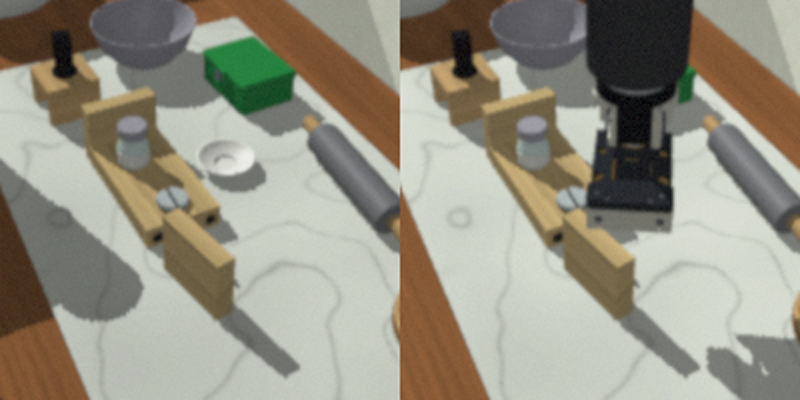

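View pics/c7.png

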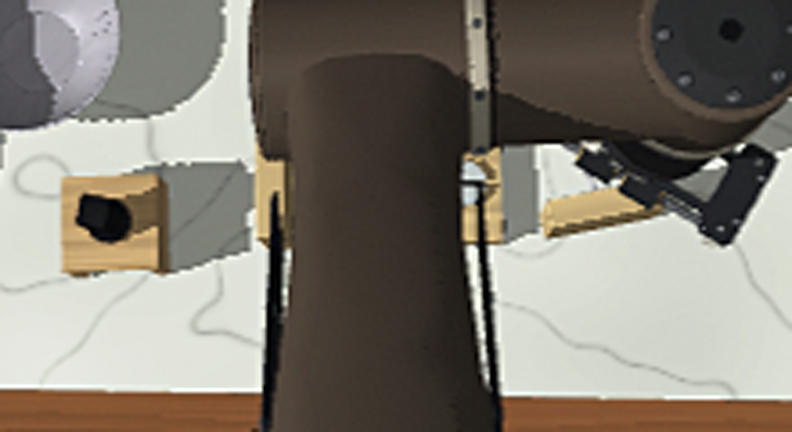

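```bash
python3 - <<'E'
from h import *
for n,t,y in [('w5',[.5526,-.1518,.0798],-30.2),('w4',[.5206,-.1397,.1206],-77.6)]:
    s=load(n)
    for dz in (0,.019,.047,.066,.1): print(n,dz,proj(s,np.array(t)+[0,0,dz]).round(0))
    y=np.radians(y); d=np.array([np.sin(y),-np.cos(y),0])
    for e in (-.044,.044): print(proj(s,np.array(t)+d*e), proj(s,np.array(t)+d*e+[0,0,.03]))
crop('s5',270,100,370,270,4.5,'c8')
E
```

```text
w5 0 [274. 233.]
w5 0.019 [274. 244.]
w5 0.047 [273. 265.]
w5 0.066 [272. 283.]
w5 0.1 [271. 332.]
[206.87858406 232.8915215 ] [195.48328682 251.08962375]
[341.16390638 233.91640524] [351.55184571 252.37005223]
w4 0 [274. 233.]
w4 0.019 [274. 244.]
w4 0.047 [274. 265.]
w4 0.066 [275. 284.]
w4 0.1 [276. 333.]
[206.48389243 233.27799519] [195.90998288 251.92181685]
[340.91165828 233.00876739] [352.13185467 251.55564233]
```

View pics/c8.png

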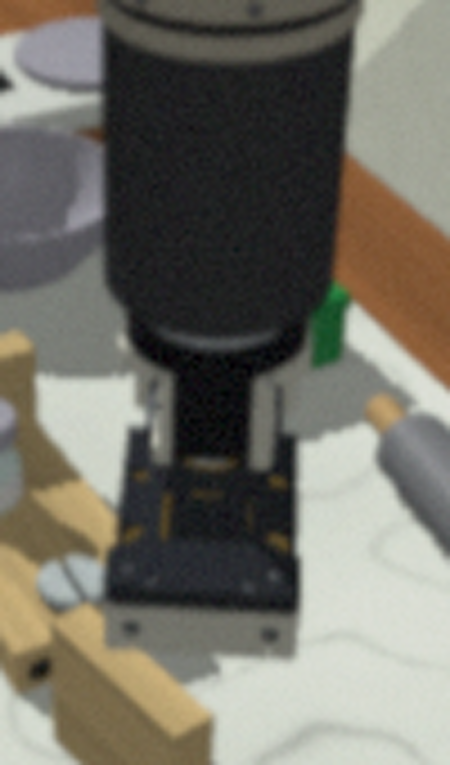

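```bash
python3 - <<'E'
from h import *
a=cv2.imread('pics/w4.png')[200:350,100:450];b=cv2.imread('pics/w5.png')[200:350,100:450]
cv2.imwrite('pics/c9.png',cv2.resize(np.vstack([a,b]),None,fx=2,fy=2,interpolation=cv2.INTER_CUBIC))
E
```

```text
(no output)
```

View pics/c9.png

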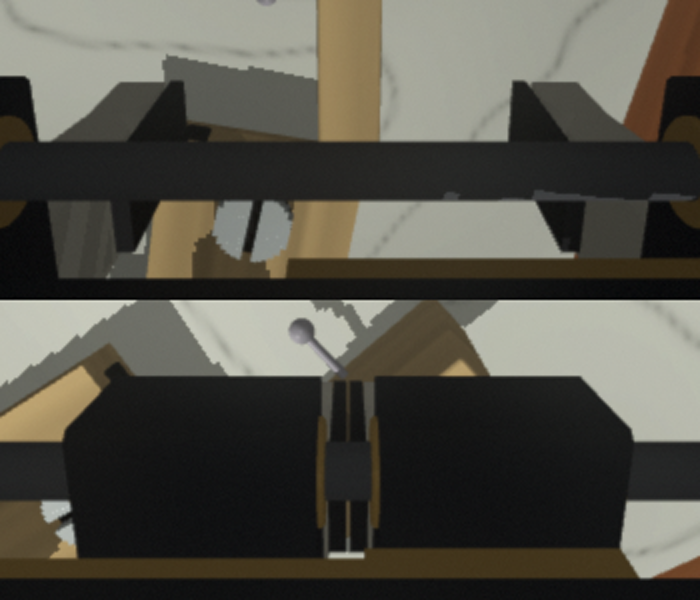

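```bash
python3 - <<'E'
from h import *
s=load('w4');t=np.array([.5206,-.1397,.1206]);y=np.radians(-77.6); dx=np.array([np.cos(y),np.sin(y),0]);dy=np.array([np.sin(y),-np.cos(y),0])
from scipy.optimize import least_squares
f=lambda p: np.concatenate([proj(s,t+dx*p[0]+dy*e+[0,0,p[1]])-q for e,q in ((-.044,(192,240.5)),(.044,(356,240.5)))])
for a in (-.0095,0,.0095): print(proj(s,t+dx*a-dy*.044))
r=least_squares(f,[0,0]);print(r.x,r.fun)
E
```

```text
[207.29777632 246.78109434]
[206.48389243 233.27799519]
[205.64973655 219.43856484]
[0.00923838 0.03619996] [ 0.11131743  0.17486084  0.10479145 -0.17571525]
```

```bash
python3 - <<'E'
from h import *
from scipy.optimize import least_squares
s=load('s5');t=np.array([.5526,-.1518,.0798]);y=np.radians(-30.2); dx=np.array([np.cos(y),np.sin(y),0]);dy=np.array([np.sin(y),-np.cos(y),0])
f=lambda p: np.concatenate([proj(s,t+dx*e+dy*p[0]+[0,0,p[1]])-q for e,q in ((-.039,(293.3,242.2)),(.039,(335.1,245.6)))])
r=least_squares(f,[.09,.06]);print(r.x,r.fun)
for e in(-.039,.039):
  for h in (.066,.103): print(h,proj(s,t+dx*e+dy*.0965+[0,0,h]))
E
```

```text
[0.08201782 0.10002993] [ 0.11824945  0.26034899  0.29536023 -0.23174721]
0.066 [292.67508522 260.77510321]
0.103 [292.65194152 246.64448001]
0.066 [334.05557525 263.85336132]
0.103 [335.37646219 249.65458313]
```

The recorded TCP height disagrees with the pictures. In both the wrist and side views the fingertips and gripper body sit about 35 mm higher than tool_pos says, so the gripper closed above the panel. The panel is unmoved (bolt ball still at (0.558,-0.132)). I'll take real tip z = tool z + 35 mm and grasp again.

Emit:
move_arm:
  increments:
    - [[-6,2,0],-0.138]
    - [[-6,2,0],-0.138]
    - [[-6,2,0],-0.138]
    - [[-6,2,0],-0.138]
    - [[-6,2,0],-0.138]
    - [[-3,2,0],-0.138]
    - [[0,0,0],0]
    - [[0,0,0],0]
  jaw: 1

```text
clock: 7.7
tool_pos: [0.5181, -0.1405, 0.0807]
orientation: [-179.3, -0.3, -81.8]
force: [0.4, 0.1, 0.4]
opening: 0.0589
```

Emit:
move_arm:
  increments:
    - [[1,0,0],0.07]
    - [[0,0,0],0]
    - [[0,0,-5],0]
    - [[0,0,-8],0]
    - [[0,0,-8],0]
    - [[0,0,-8],0]
    - [[0,0,-5],0]
    - [[0,0,0],0]

```text
clock: 8.5
tool_pos: [0.5189, -0.1409, 0.0427]
orientation: [-179.4, -0.3, -77.6]
force: [-0.6, -0.9, 0.0]
opening: 0.0878
```

```bash
python3 - <<'E'
from h import *
s=snap('wrist','w6');o=ctrl.get_obs();print(o['tool_pos'],o['orientation'])
E
```

```text
[ 0.5190919  -0.14094112  0.04303363] [-179.34340489   -0.32123222  -77.60869597]
```

View pics/w6.png

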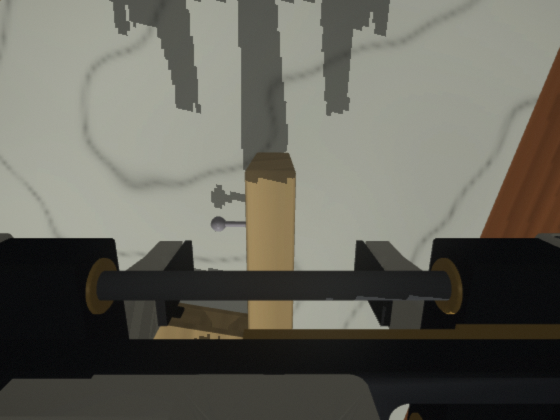

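The panel at u 246–295 sits between the finger faces (192 and 356), well aligned. I'll go down and close.

Emit:
move_arm:
  increments:
    - [[0,0,-6],0]
    - [[0,0,-6],0]
    - [[0,0,-4],0]
    - [[0,0,0],0]
    - [[0,0,0],0]
    - [[0,0,0],0]
    - [[0,0,0],0]
    - [[0,0,0],0]
  jaw: -1

```text
clock: 9.35
tool_pos: [0.52, -0.1409, 0.0265]
orientation: [-179.2, -0.3, -77.6]
force: [-0.3, -0.0, 0.3]
opening: 0.0292
```

Emit:
move_arm:
  increments:
    - [[0,0,0],0]
    - [[0,0,0],0]
    - [[0,0,0],0]
    - [[0,0,0],0]
    - [[0,0,3],0]
    - [[0,0,2],0]
    - [[0,0,2],0]
    - [[0,0,0],0]

```text
clock: 10.15
tool_pos: [0.5189, -0.1408, 0.0335]
orientation: [-179.3, -0.3, -77.6]
force: [0.9, -0.0, -3.0]
opening: 0.0237
```

Emit:
move_arm:
  increments:
    - [[4,-2,0],0.1]
    - [[4,-2,0],0.14]
    - [[4,-2,0],0.14]
    - [[4,-2,0],0.14]
    - [[4,-2,0],0.14]
    - [[4,-2,0],0.14]
    - [[3,-2,0],0.14]
    - [[2,0,0],0.14]

```text
clock: 10.95
tool_pos: [0.5476, -0.1551, 0.0331]
orientation: [-179.4, -0.2, -13.4]
force: [0.7, -0.6, -3.3]
opening: 0.0237
```

Emit:
move_arm:
  increments:
    - [[0,0,0],0.14]
    - [[0,0,0],0.1]
    - [[0,0,0],0]
    - [[0,0,0],0]
    - [[0,0,0],0]
    - [[0,0,0],0]
    - [[0,0,0],0]
    - [[0,0,0],0]

```text
clock: 11.75
tool_pos: [0.5472, -0.1551, 0.0324]
orientation: [-179.4, -0.1, 0.6]
force: [0.0, -0.4, -3.2]
opening: 0.0239
```

```bash
python3 - <<'E'
from h import *
s=snap('wrist','w7');s=snap('side','s7');o=ctrl.get_obs();print(o['tool_pos'],o['orientation'],o['opening'])
crop('s7',200,130,400,330,3,'c10')
E
```

```text
[ 0.54727023 -0.15507733  0.03241701] [-1.79358565e+02 -1.49887871e-01  5.70976248e-01] 0.02402543926228453
```

View pics/w7.png

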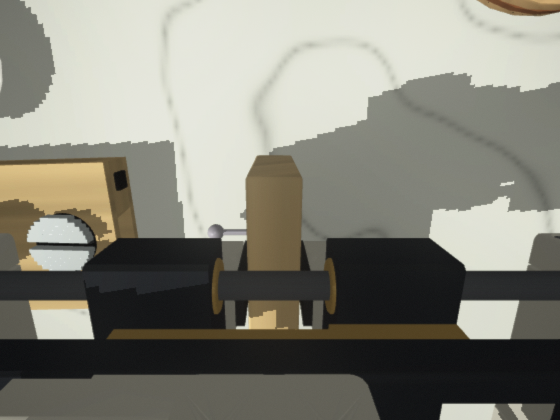

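View pics/c10.png

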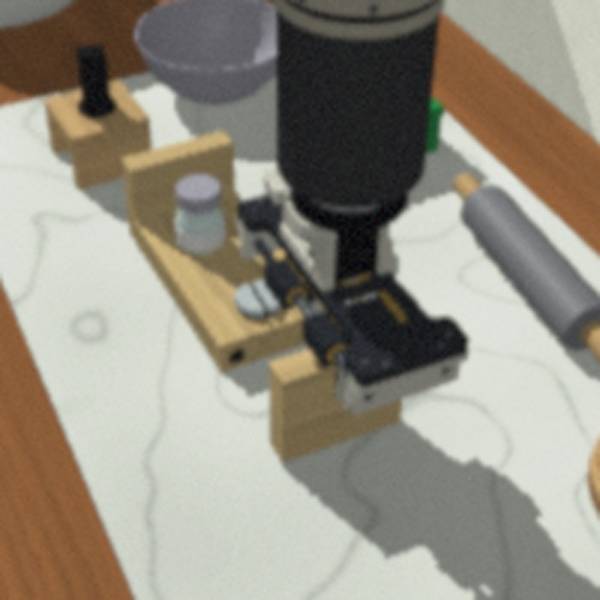

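```bash
python3 - <<'E'
from h import *
crop('w7',0,130,330,330,2.4,'c11')
s=load('w7'); print('ball',ray(s,216,232,.028))
E
```

```text
ball [ 0.54583893 -0.11644033  0.028     ]
```

View pics/c11.png

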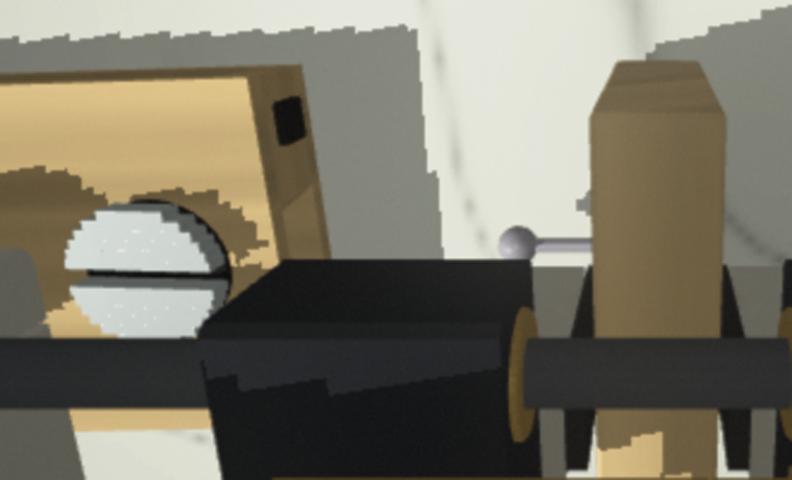

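Emit:
move_arm:
  increments:
    - [[2,0,-2],0.02]
    - [[0,0,-2],0.018]
    - [[0,0,-1],0]
    - [[0,0,0],0]
    - [[-0.5,10,0],0]
    - [[-0.5,10,0],0]
    - [[-0.5,10,0],0]
    - [[0,0,0],0]

```text
clock: 12.65
tool_pos: [0.5479, -0.1227, 0.027]
orientation: [-179.4, -0.2, 2.9]
force: [0.4, -0.1, -2.9]
opening: 0.0243
```

```bash
python3 - <<'E'
from h import *
s=snap('wrist','w8');o=ctrl.get_obs();print(o['tool_pos'],o['orientation'],o['force'])
crop('w8',0,130,330,330,2.4,'c12')
E
```

```text
[ 0.54793115 -0.12306451  0.02698895] [-1.79366304e+02 -1.61006766e-01  2.91011887e+00] [ 0.37413949  0.42848959 -2.45931797]
```

View pics/c12.png

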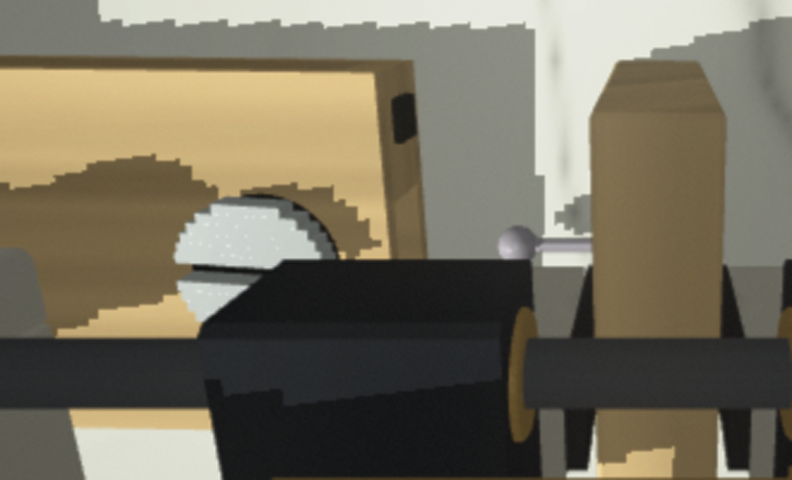

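```bash
python3 - <<'E'
from h import *
s=load('w8')
g=lambda a,z: ray(s,(a[0]+.5)/2.4-.5,(a[1]+.5)/2.4-.5+130,z)
for n,a,b,z in [('rack side',(0,68),(375,72),.038),('rack edge',(375,72),(389,258),.038),('panel end',(592,114),(724,113),.0935),('panel face',(590,114),(594,338),.0935),('bolt',(517,244),(592,247),.0225)]:
    A,B=g(a,z),g(b,z); d=B-A; print(n,A.round(4),B.round(4),np.degrees(np.arctan2(d[1],d[0])).round(2))
print(g((517,243),.0225))
E
```

```text
rack side [0.5897 0.0395 0.038 ] [ 0.5935 -0.0519  0.038 ] -87.64
rack edge [ 0.5935 -0.0519  0.038 ] [ 0.5454 -0.0533  0.038 ] -178.44
panel end [ 0.5961 -0.1097  0.0935] [ 0.5975 -0.1323  0.0935] -86.56
panel face [ 0.5961 -0.1094  0.0935] [ 0.554  -0.1113  0.0935] -177.44
bolt [ 0.5453 -0.0836  0.0225] [ 0.5455 -0.1045  0.0225] -89.32
[ 0.54558003 -0.08356282  0.0225    ]
```

Emit:
move_arm:
  increments:
    - [[-0.5,8,0],0]
    - [[-0.5,8,0],0]
    - [[-0.5,8,0],0]
    - [[-0.5,7,0],0]
    - [[-0.3,6,0],0]
    - [[-0.3,5,0],0]
    - [[-0.2,3,0],0]
    - [[0,0,0],0]

```text
clock: 13.5
tool_pos: [0.5448, -0.0733, 0.0271]
orientation: [-179.4, -0.2, 3.0]
force: [-0.1, -1.1, -2.9]
opening: 0.0236
```

```bash
python3 - <<'E'
from h import *
s=snap('wrist','w9');s=snap('side','s9');o=ctrl.get_obs();print(o['tool_pos'],o['orientation'],o['force'])
crop('w9',100,130,330,330,3,'c13');crop('s9',220,180,350,300,5,'c14')
E
```

```text
[ 0.54483119 -0.07367877  0.02706232] [-1.79361152e+02 -1.66658532e-01  2.94508681e+00] [-0.15004607 -0.82799514 -2.33295059]
```

View pics/c13.png

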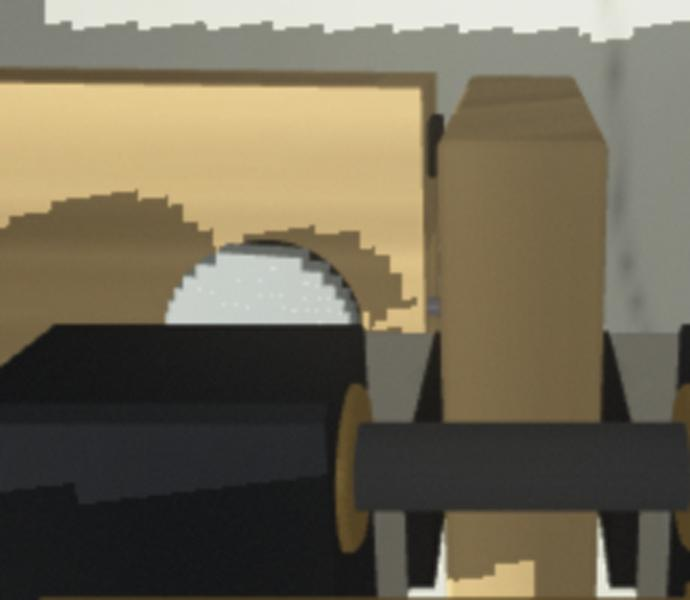

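View pics/c14.png

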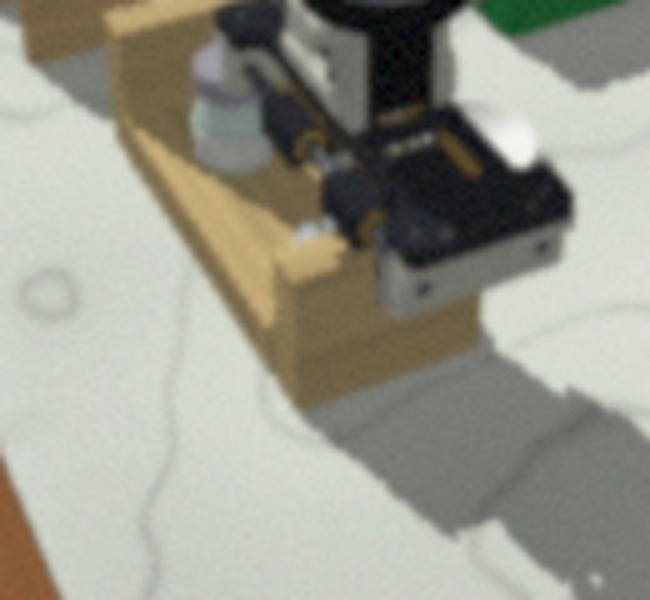

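Emit:
move_arm:
  increments:
    - [[0,3,0],0]
    - [[0,2,0],0]
    - [[0,2,0],0]
    - [[0,1,0],0]
    - [[0,1,0],0]
    - [[0,1,0],0]
    - [[0,0,0],0]
    - [[0,0,0],0]

```text
clock: 14.4
tool_pos: [0.5446, -0.0659, 0.0271]
orientation: [-179.5, -0.1, 2.8]
force: [1.2, -4.2, -3.2]
opening: 0.0242
```

Emit:
move_arm:
  increments:
    - [[0,1.5,0],0]
    - [[0,1.5,0],0]
    - [[0,1,-0.5],0]
    - [[0,1,-0.5],0]
    - [[0,1,-0.5],0]
    - [[0,1,0],0]
    - [[0,0,0],0]
    - [[0,0,0],0]

```text
clock: 15.2
tool_pos: [0.5446, -0.0656, 0.0272]
orientation: [-180.0, -0.0, 2.7]
force: [1.9, -4.8, -2.6]
opening: 0.0237
```

Emit:
move_arm:
  increments:
    - [[0,3,-1],0]
    - [[0,3,-1],0]
    - [[0,3,-1],0]
    - [[0,3,-1],0]
    - [[0,3,0],0]
    - [[0,3,0],0]
    - [[0,3,0],0]
    - [[0,3,0],0]

```text
clock: 16.0
tool_pos: [0.5439, -0.0637, 0.0281]
orientation: [178.3, 0.4, 3.0]
force: [5.1, -21.6, -6.5]
opening: 0.0244
```

```bash
python3 - <<'E'
from h import *
s=snap('wrist','w10');s=snap('side','s10');o=ctrl.get_obs();print(o['tool_pos'],o['orientation'],o['force'])
crop('w10',100,130,330,330,3,'c13');crop('s10',220,180,350,300,5,'c14')
E
```

```text
[ 0.54396788 -0.06365063  0.02810479] [178.33190059   0.40234877   3.01835444] [  5.04524236 -21.62999025  -5.41699461]
```

View pics/c13.png

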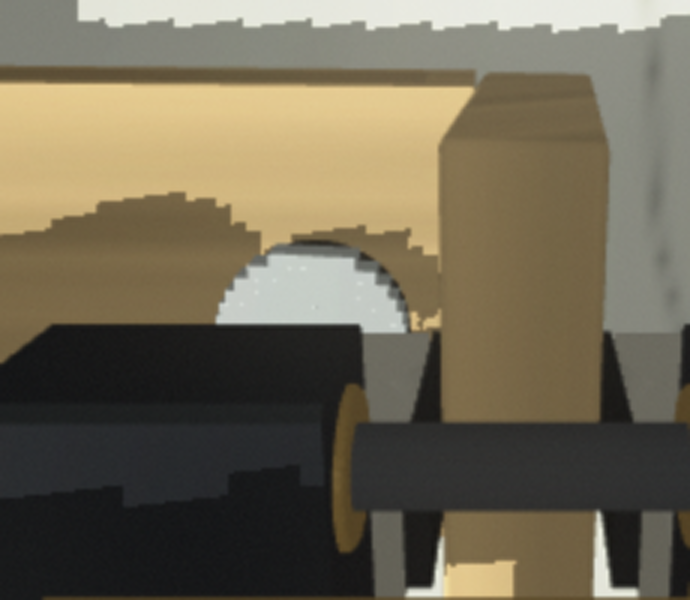

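View pics/c14.png

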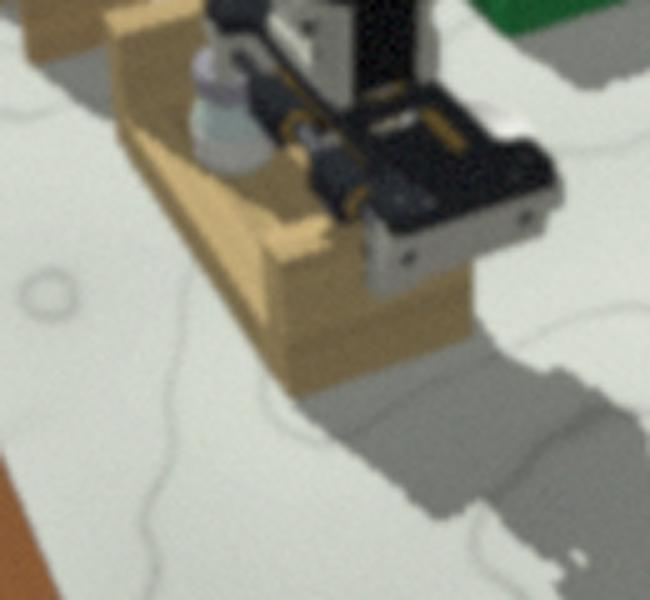

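Emit:
move_arm:
  increments:
    - [[0,-2,0],0]
    - [[0,-1,-1],0]
    - [[0,0,-1],0]
    - [[0,0,-1],0]
    - [[0,0,0],0]
    - [[0,0,0],0]
    - [[0,0,0],0]
    - [[0,0,0],0]

```text
clock: 16.9
tool_pos: [0.544, -0.0665, 0.0274]
orientation: [178.3, 0.4, 3.1]
force: [0.7, -2.8, -0.9]
opening: 0.0237
```

Emit:
move_arm:
  increments:
    - [[0,0,0],0]
    - [[0,0,0],0]
    - [[0,0,0],0]
    - [[0,0,0],0]
    - [[0,0,0],0]
    - [[0,0,10],0]
    - [[0,0,20],0]
    - [[0,0,30],0]
  jaw: 0.2

```text
clock: 17.7
tool_pos: [0.5422, -0.0654, 0.0868]
orientation: [178.3, 0.7, 3.1]
force: [0.9, -0.4, 0.4]
opening: 0.0526
```

Emit:
move_arm:
  increments:
    - [[0,0,30],0]
    - [[0,10,30],0]
    - [[-5,20,20],0]
    - [[-5,25,0],0]
    - [[-5,35,0],-0.04]
    - [[-5,35,0],-0.04]
    - [[-5,35,0],-0.04]
    - [[-5,35,0],-0.04]

```text
clock: 18.5
tool_pos: [0.5138, 0.1329, 0.1834]
orientation: [178.6, -0.2, -6.7]
force: [1.2, 0.1, 0.2]
opening: 0.0525
```

```bash
python3 - <<'E'
from h import *
s=snap('wrist','w11');s=snap('side','s11');o=ctrl.get_obs();print(o['tool_pos'],o['orientation'],o['force'],o['joint_pos'])
crop('s11',220,180,350,300,5,'c14')
E
```

```text
[0.51404703 0.13489074 0.18331053] [178.63439166  -0.20049464  -6.49027097] [-0.25348723 -0.81101989 -0.43830343] [ 36.80492368   7.477088   -18.13675117   1.24649688 -65.18200942
  46.17134014]
```

View pics/w11.png

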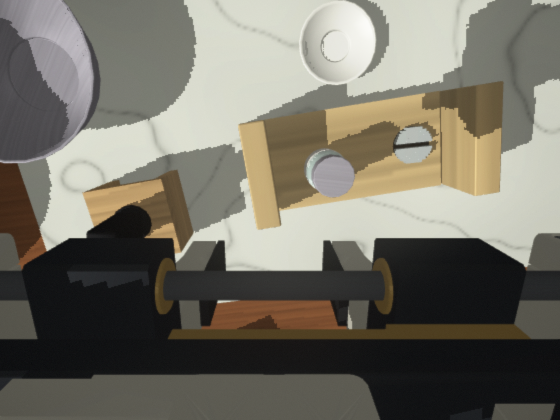

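View pics/c14.png

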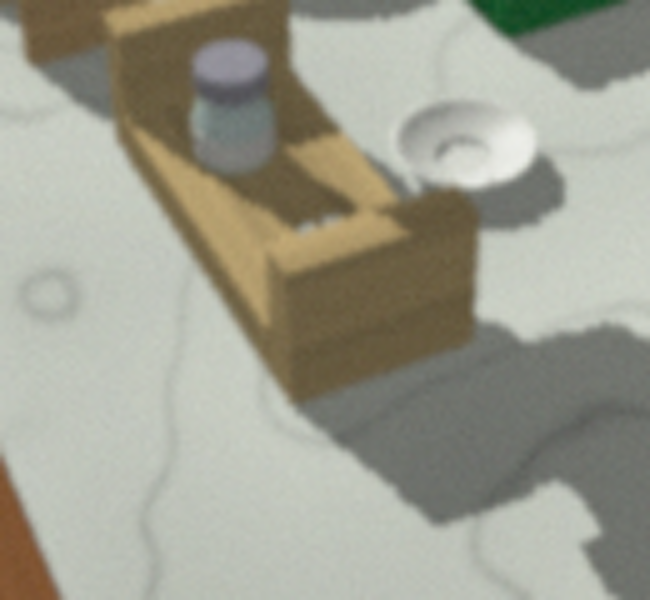

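The panel is seated in the rack opening, square to the eye. Next is the driver. Its blade direction can't be seen yet, so I'll look once it is lifted.

Emit:
move_arm:
  increments:
    - [[-2,20,0],-0.01]
    - [[-2,30,-5],-0.01]
    - [[-2,30,-8],0]
    - [[-2,25,-8],0]
    - [[-2,15,-8],0]
    - [[-2,8,-5],0]
    - [[0,0,0],0]
    - [[0,0,0],0]
  jaw: 1

```text
clock: 19.4
tool_pos: [0.5014, 0.2659, 0.153]
orientation: [178.8, -0.4, -7.5]
force: [0.3, -0.1, 0.7]
opening: 0.0874
```

```bash
python3 - <<'E'
from h import *
s=snap('wrist','w12');o=ctrl.get_obs();print(o['tool_pos'],o['orientation'],o['force'],o['opening'])
crop('w12',150,130,400,330,3,'c15')
E
```

```text
[0.50149783 0.26581588 0.15300701] [178.7878467   -0.37445719  -7.55642212] [-0.55416016  0.35951653  0.98507157] 0.08752544078297485
```

View pics/c15.png

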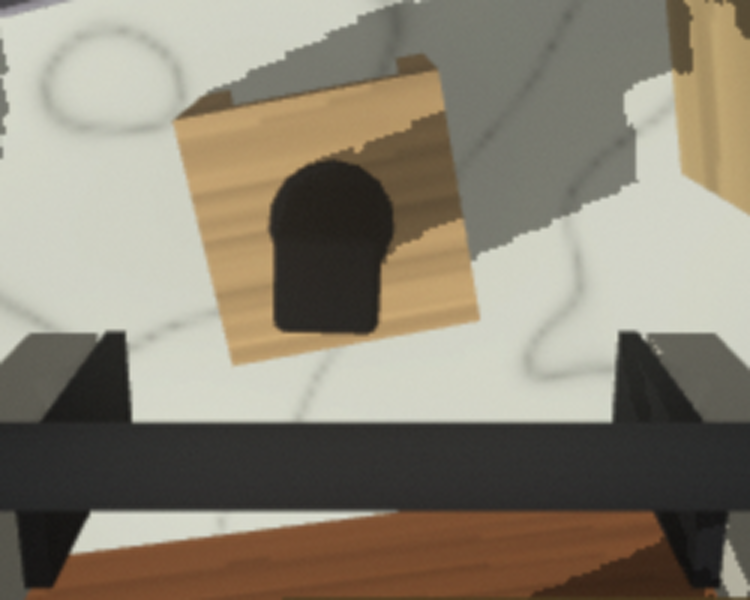

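```bash
python3 - <<'E'
from h import *
s=load('w12')
g=lambda a,z: ray(s,(a[0]+.5)/3-.5+150,(a[1]+.5)/3-.5+130,z)
A,B=g((273,332),.132),g((380,333),.132); d=B-A;print(A,B,np.linalg.norm(d),np.degrees(np.arctan2(d[1],d[0])))
n=np.array([-d[1],d[0],0])/np.linalg.norm(d); print('c',(A+B)/2+n*.013,(A+B)/2-n*.013)
print('collar',g((331,221),.074), g((271,221),.074),g((392,221),.074))
E
```

```text
[0.49155961 0.29099025 0.132     ] [0.48766768 0.26530379 0.132     ] 0.025979628050599838 -98.61574365433869
c [0.50246694 0.27619953 0.132     ] [0.47676035 0.28009451 0.132     ]
collar [0.50236052 0.27635112 0.074     ] [0.50480942 0.29404733 0.074     ] [0.49986352 0.25830728 0.074     ]
```

Emit:
move_arm:
  increments:
    - [[1,6,0],-0.018]
    - [[0,4,-10],0]
    - [[0,0,-15],0]
    - [[0,0,-15],0]
    - [[0,0,-15],0]
    - [[0,0,-10],0]
    - [[0,0,0],0]
    - [[0,0,0],0]

```text
clock: 20.25
tool_pos: [0.5039, 0.2747, 0.0852]
orientation: [178.9, -0.5, -9.0]
force: [0.3, -0.1, -0.4]
opening: 0.0878
```

```bash
python3 - <<'E'
from h import *
s=snap('wrist','w13');o=ctrl.get_obs();print(o['tool_pos'],o['orientation'],o['force'],o['opening'])
crop('w13',150,130,400,330,3,'c16')
E
```

```text
[0.50387983 0.27477325 0.0852542 ] [178.92041884  -0.45967786  -8.95561545] [-0.48984726  0.60257551 -0.80199818] 0.08767883408302489
```

View pics/c16.png

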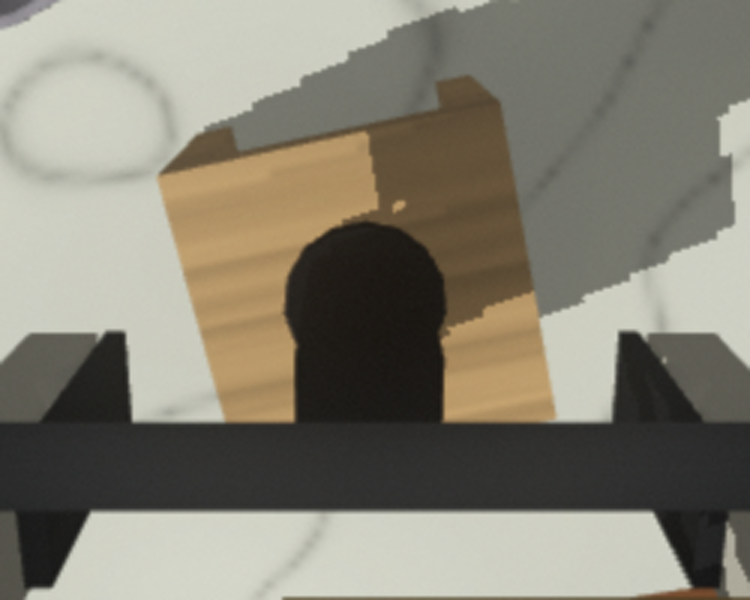

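Centred: the handle is at 369 and the fingers' middle at 371. I'll go down 34 mm and close.

Emit:
move_arm:
  increments:
    - [[0,1,-8],0]
    - [[0,0,-10],0]
    - [[0,0,-10],0]
    - [[-1,0,-5],0]
    - [[0,0,0],0]
    - [[0,0,0],0]
    - [[0,0,0],0]
    - [[0,0,0],0]

```text
clock: 21.1
tool_pos: [0.5035, 0.2766, 0.0508]
orientation: [179.0, -0.6, -8.9]
force: [0.8, -0.5, 0.3]
opening: 0.0874
```

Emit:
move_arm:
  increments:
    - [[0,0,0],0]
    - [[0,0,0],0]
    - [[0,0,0],0]
    - [[0,0,0],0]
    - [[0,0,0],0]
    - [[0,0,0],0]
    - [[0,0,0],0]
    - [[0,0,0],0]
  jaw: -1

```text
clock: 21.9
tool_pos: [0.504, 0.277, 0.0518]
orientation: [179.1, -0.6, -8.9]
force: [0.4, -1.0, -0.2]
opening: 0.0294
```

Emit:
move_arm:
  increments:
    - [[0,0,0],0]
    - [[0,0,0],0]
    - [[0,0,15],0]
    - [[0,0,20],0]
    - [[0,0,20],0]
    - [[0,0,15],0]
    - [[0,0,0],0]
    - [[0,0,0],0]

```text
clock: 22.7
tool_pos: [0.5021, 0.2757, 0.1217]
orientation: [178.9, -0.4, -9.0]
force: [-0.0, 0.2, -1.0]
opening: 0.0257
```

```bash
python3 - <<'E'
from h import *
s=snap('wrist','w14');s=snap('side','s14');o=ctrl.get_obs();print(o['tool_pos'],o['orientation'],o['force'],o['opening'])
crop('s14',180,60,330,240,3.3,'c17');crop('w14',150,130,400,330,3,'c18')
E
```

```text
[0.50211388 0.27552723 0.12142339] [178.9036416   -0.40720591  -8.98498812] [-0.49286433 -0.48870929 -0.66100668] 0.02555161702580269
```

View pics/c17.png

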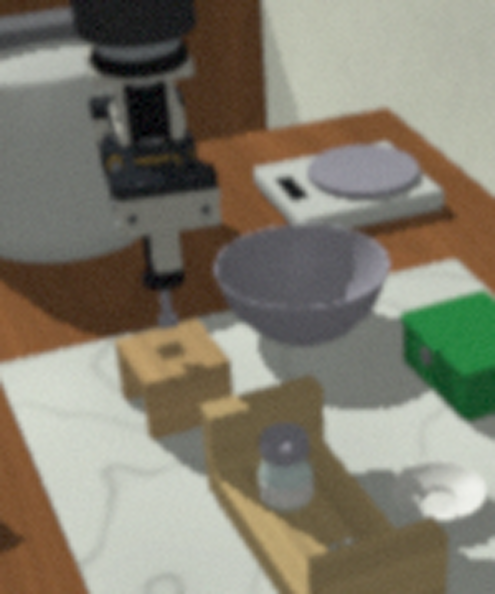

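View pics/c18.png

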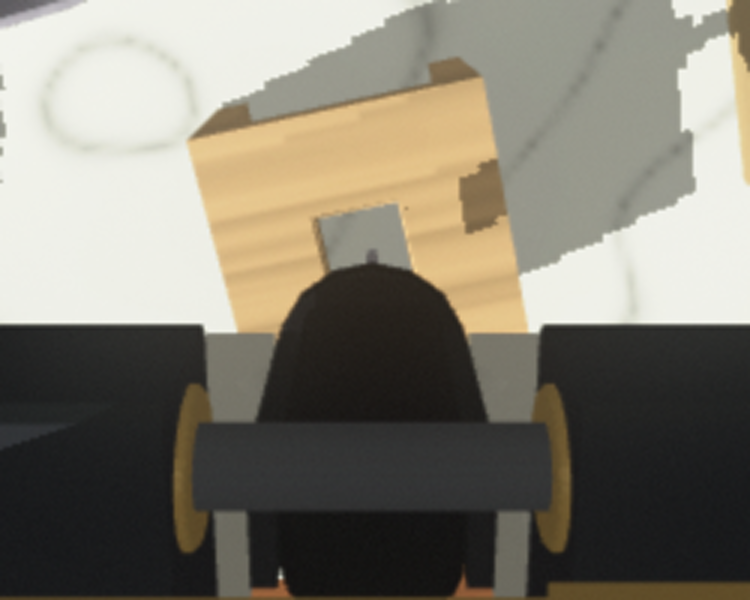

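The blade is along the tool's x: it looks wide from the side camera at (168,318) in the crop and thin in the wrist view. So I need tool yaw of about -89° over the cam.

Emit:
move_arm:
  increments:
    - [[0,0,20],0]
    - [[0,-5,20],-0.05]
    - [[3,-10,10],-0.1]
    - [[4,-20,5],-0.1]
    - [[5,-30,0],-0.1]
    - [[5,-35,0],-0.1]
    - [[5,-35,0],-0.1]
    - [[5,-35,0],-0.1]

```text
clock: 23.6
tool_pos: [0.5257, 0.1017, 0.1688]
orientation: [178.2, 0.0, -47.2]
force: [1.1, -0.2, -0.8]
opening: 0.0258
```

Emit:
move_arm:
  increments:
    - [[4,-35,0],-0.1]
    - [[2,-30,0],-0.1]
    - [[0,-25,0],-0.1]
    - [[0,-10,0],-0.1]
    - [[0,0,0],-0.1]
    - [[0,0,0],-0.05]
    - [[0,0,0],0]
    - [[0,0,0],0]

```text
clock: 24.4
tool_pos: [0.5271, -0.0086, 0.16]
orientation: [177.4, 0.0, -80.6]
force: [0.5, 0.6, -1.2]
opening: 0.0258
```

```bash
cat >> h.py <<'E'
from scipy.spatial.transform import Rotation as Ro
def tip(o=None):
    # estimated blade tip: TCP + tool x*-1.5mm + tool z*29.8mm
    o=o or ctrl.get_obs(); R=Ro.from_euler('xyz',o['orientation'],degrees=True).as_matrix()
    return np.array(o['tool_pos'])+R@np.array([-.0015,0,.0298]), R
E
python3 - <<'E'
from h import *
s=snap('wrist','w15');s=snap('side','s15');o=ctrl.get_obs();print(o['tool_pos'],o['orientation'],o['force'],o['opening'])
t,R=tip(o);print('tip',t,R[:,2],proj(s,t))
crop('s15',220,100,350,280,4,'c19');crop('w15',150,130,400,330,3,'c20')
E
```

```text
[ 0.52717201 -0.00842526  0.16022427] [ 1.77451059e+02  3.38541885e-02 -8.05650853e+01] [-0.24366286  0.60314397 -0.91605115] 0.02599210103086528
tip [ 0.52561588 -0.00714545  0.13045465] [-0.04396789 -0.00670799 -0.99901042] [277.17731636 199.8928071 ]
```

View pics/c19.png

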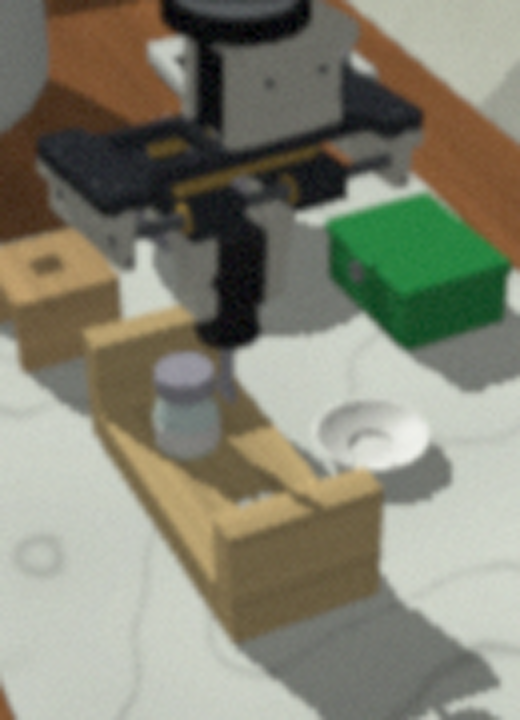

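View pics/c20.png

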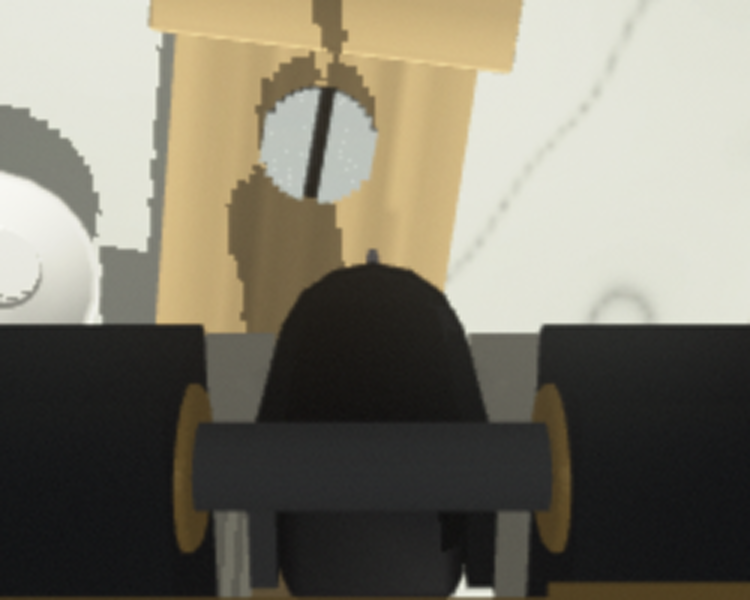

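The tip in the side view at (277.6,200) matches the prediction (277.2,199.9), so the tip model holds. I'll measure the disc again from this view.

```bash
python3 - <<'E'
from h import *
s=load('w15')
g=lambda a,z: ray(s,(a[0]+.5)/3-.5+150,(a[1]+.5)/3-.5+130,z)
A,B=g((327,89),.047),g((312,198),.047);d=A-B
print(g((319,145),.047),(A+B)/2,np.degrees(np.arctan2(d[1],d[0])),np.linalg.norm(d))
A,B=g((476,75),.038),g((446,280),.038);d=A-B;print(np.degrees(np.arctan2(d[1],d[0])))
A,B=g((168,32),.038),g((157,323),.038);d=A-B;print(np.degrees(np.arctan2(d[1],d[0])))
A,B=g((165,30),.093),g((512,72),.093);d=A-B;print('panel edge',A,B,np.degrees(np.arctan2(d[1],d[0])))
s=load('w11');print(ray(s,412.5,144.5,.047))
E
```

```text
[ 0.54189981 -0.0220905   0.047     ] [ 0.54180824 -0.02233008  0.047     ] -89.14426903206922 0.03652848621874
-87.34073653575682
-86.02711632038368
panel edge [ 0.58809846 -0.05499235  0.093     ] [ 0.49331423 -0.05895532  0.093     ] 2.394168708062964
[ 0.54262265 -0.01983188  0.047     ]
```

Emit:
move_arm:
  increments:
    - [[4,-4,0],-0.04]
    - [[4,-4,0],-0.04]
    - [[4,-4,0],-0.04]
    - [[3,-3,0],-0.03]
    - [[0,0,-8],0]
    - [[0,0,-12],0]
    - [[0,0,-12],0]
    - [[0,0,0],0]

```text
clock: 25.3
tool_pos: [0.5432, -0.0242, 0.1247]
orientation: [177.4, 0.0, -89.8]
force: [0.8, 0.1, -1.5]
opening: 0.026
```

```bash
python3 - <<'E'
from h import *
o=ctrl.get_obs();print(o['tool_pos'],o['orientation']);t,R=tip(o);print(t, R[:,2])
E
```

```text
[ 0.54324628 -0.02418941  0.12465928] [ 1.77413894e+02  4.39014809e-02 -8.97643433e+01]
[ 0.54189543 -0.02267215  0.09489079] [-4.51235105e-02  5.79858059e-04 -9.98981247e-01]
```

Emit:
move_arm:
  increments:
    - [[0,0,-6],0.01]
    - [[0,0,-8],0]
    - [[0,0,-8],0]
    - [[0,0,-8],0]
    - [[0,0,-5],0]
    - [[0,0,-2],0]
    - [[0,0,0],0]
    - [[0,0,0],0]

```text
clock: 26.1
tool_pos: [0.5429, -0.024, 0.0839]
orientation: [177.4, 0.0, -89.1]
force: [1.1, -0.3, -0.9]
opening: 0.0264
```

```bash
python3 - <<'E'
from h import *
s=snap('wrist','w16');s=snap('side','s16')
o=ctrl.get_obs();print(o['tool_pos'],o['orientation'],o['force']);t,R=tip(o);print(t, R[:,2])
crop('s16',240,150,340,280,5,'c21');crop('w16',150,130,400,330,3,'c22')
E
```

```text
[ 0.54302255 -0.02393156  0.08404275] [ 1.77380328e+02  1.63051524e-02 -8.90574571e+01] [-0.2495672  -0.38449221 -0.80834204]
[ 0.54163588 -0.0224457   0.05427433] [-4.57044663e-02 -4.67608463e-04 -9.98954895e-01]
```

View pics/c21.png

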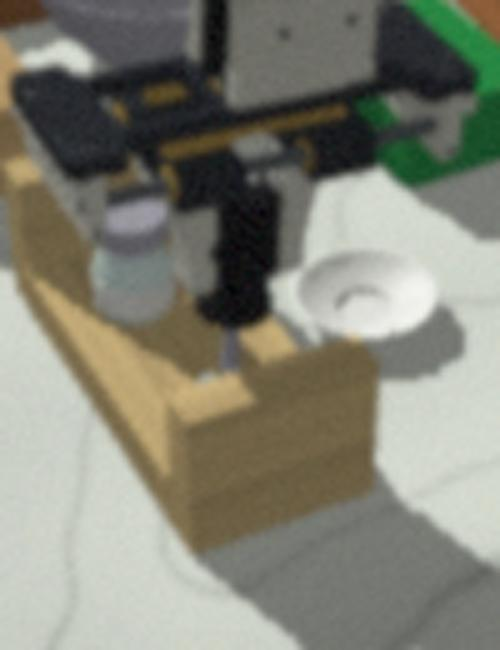

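View pics/c22.png

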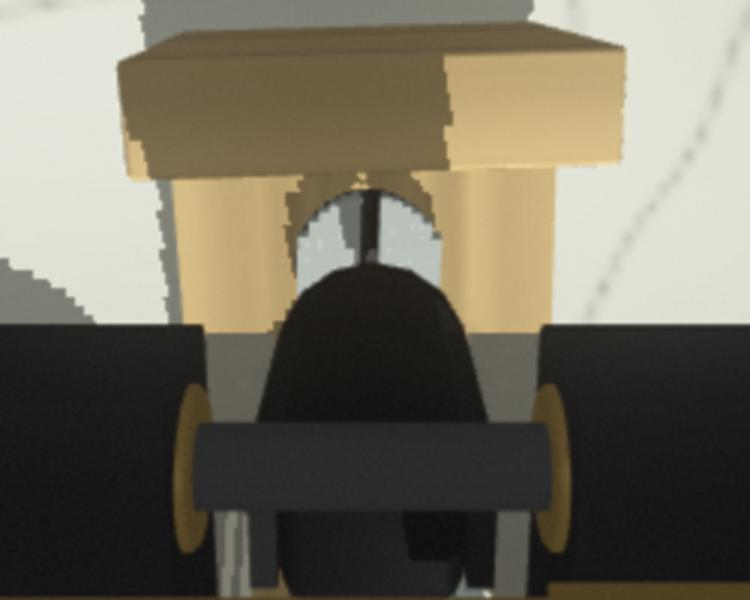

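The blade at (372,255) in the crop is on the slot line. I'll insert.

Emit:
move_arm:
  increments:
    - [[0,0,-3],0]
    - [[0,0,-3],0]
    - [[0,0,-3],0]
    - [[0,0,-3],0]
    - [[0,0,-2],0]
    - [[0,0,-1],0]
    - [[0,0,0],0]
    - [[0,0,0],0]

```text
clock: 27.0
tool_pos: [0.5436, -0.0238, 0.0694]
orientation: [177.5, 0.0, -89.0]
force: [-0.5, -0.5, 0.4]
opening: 0.026
```

```bash
python3 - <<'E'
from h import *
o=ctrl.get_obs();print(o['tool_pos'],o['orientation'],o['force'],o['moment']);t,R=tip(o);print(t, R[:,2])
E
```

```text
[ 0.54363026 -0.02383409  0.06942312] [ 1.77477387e+02  2.12294414e-02 -8.90265923e+01] [-0.53884598 -0.49660427  0.37100265] [ 0.1443183  -0.04575954 -0.01503461]
[ 0.54229317 -0.02234556  0.03965255] [-4.40136130e-02 -3.77608652e-04 -9.99030860e-01]
```

Emit:
move_arm:
  increments:
    - [[-0.1,0,0],-0.08]
    - [[-0.2,0,0],-0.1]
    - [[-0.2,0,0],-0.1]
    - [[-0.2,0,0],-0.1]
    - [[-0.2,0,0],-0.1]
    - [[-0.2,0,0],-0.1]
    - [[-0.2,0,0],-0.1]
    - [[0,0,0],0]

```text
clock: 27.8
tool_pos: [0.5415, -0.0237, 0.0694]
orientation: [177.4, -0.0, -129.5]
force: [-0.9, 1.1, -0.0]
opening: 0.0256
```

```bash
python3 - <<'E'
from h import *
o=ctrl.get_obs();print(o['tool_pos'],o['orientation'],o['force'],o['moment']);t,R=tip(o);print(t, R[:,2])
E
```

```text
[ 0.54150404 -0.02369063  0.06943581] [ 1.77396567e+02 -4.47138558e-03 -1.29470485e+02] [-0.93590178  1.12162675 -0.0461731 ] [0.26932182 0.0734124  0.0506325 ]
[ 0.54141117 -0.02167403  0.03966645] [-0.03511382  0.02881424 -0.99896785]
```

Emit:
move_arm:
  increments:
    - [[0.1,-0.2,0],-0.1]
    - [[-0.1,-0.1,0],-0.1]
    - [[-0.1,0,0],-0.1]
    - [[-0.2,0,0],-0.1]
    - [[-0.2,0,0],-0.1]
    - [[-0.2,0,0],-0.1]
    - [[-0.2,0,0],-0.1]
    - [[0,0,0],-0.05]

```text
clock: 28.6
tool_pos: [0.5402, -0.0227, 0.0694]
orientation: [177.3, 0.0, -172.5]
force: [-1.3, 0.9, 0.6]
opening: 0.026
```

```bash
python3 - <<'E'
from h import *
o=ctrl.get_obs();print(o['tool_pos'],o['orientation'],o['force'],o['moment'],o['joint_pos'].round(1));t,R=tip(o);print(t, R[:,2])
E
```

```text
[ 0.54022725 -0.02271605  0.06939348] [ 1.77339746e+02  6.84644160e-03 -1.72458475e+02] [-1.34184705  0.89521666  0.58439   ] [0.35469646 0.30281592 0.30467906] [ 16.2  14.7 -23.6  -3.4 -51.3 -96.5]
[ 0.54153627 -0.02114755  0.03962577] [-0.0059732   0.04602771 -0.9989223 ]
```

Emit:
move_arm:
  increments:
    - [[0.1,-0.5,0],-0.08]
    - [[0.1,-0.5,0],-0.08]
    - [[0,0,0],-0.08]
    - [[0,0,0],-0.08]
    - [[0,0,0],-0.08]
    - [[0,0,0],-0.08]
    - [[0,0,0],-0.08]
    - [[0,0,0],-0.08]

```text
clock: 29.4
tool_pos: [0.5394, -0.0214, 0.0694]
orientation: [177.4, -0.0, 151.6]
force: [-1.9, 1.7, 2.2]
opening: 0.0276
```

```bash
python3 - <<'E'
from h import *
o=ctrl.get_obs();print(o['tool_pos'],o['orientation'],o['force'],o['moment'],o['joint_pos'].round(1));t,R=tip(o);print(t, R[:,2])
s=snap('wrist','w17');s=snap('side','s17')
crop('s17',240,150,340,280,5,'c21');crop('w17',150,130,400,330,3,'c22')
E
```

```text
[ 0.53938427 -0.02138214  0.06942431] [ 1.77389013e+02 -1.20903636e-02  1.51558511e+02] [-1.88905035  1.73816634  2.19209739] [0.80818631 1.03996757 1.30499667] [  17.    13.6  -25.5   -2.4  -49.  -133.9]
[ 0.54134424 -0.02089986  0.03965493] [ 0.0215105   0.04015669 -0.99896183]
```

View pics/c22.png

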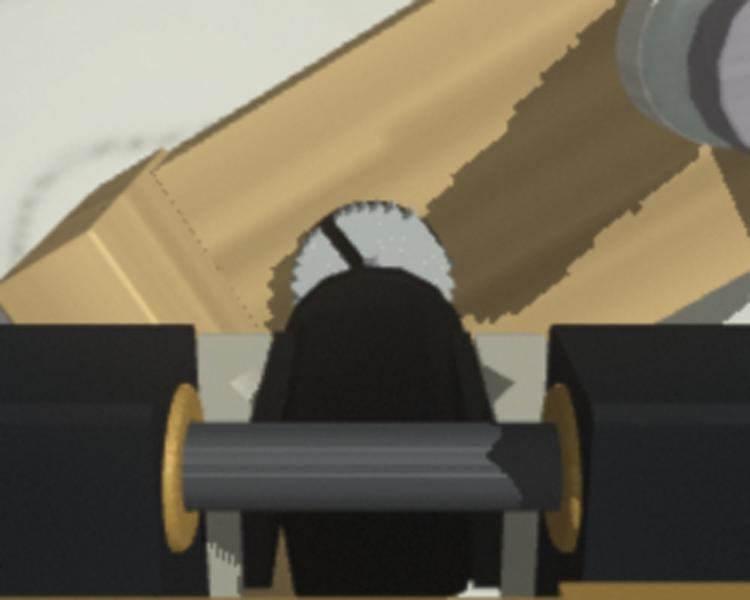

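View pics/c21.png

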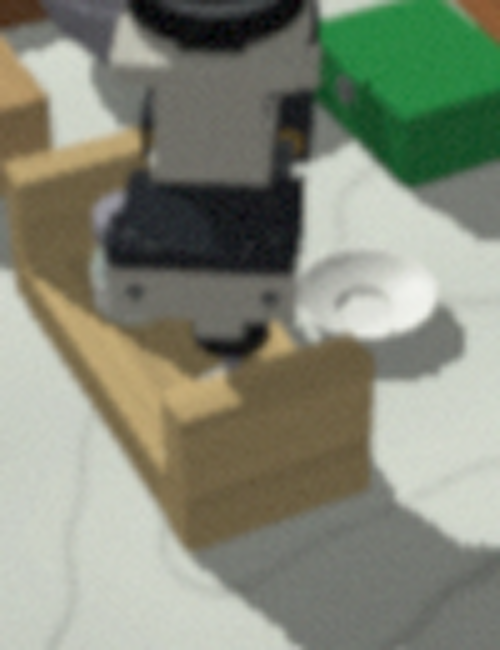

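```bash
python3 - <<'E'
from h import *
s=load('w17')
g=lambda a,z: ray(s,(a[0]+.5)/3-.5+150,(a[1]+.5)/3-.5+130,z)
A,B=g((330,222),.047),g((362,266),.047);d=B-A;print(A,B,np.degrees(np.arctan2(d[1],d[0])))
A,B=g((158,172),.038),g((262,325),.038);d=B-A;print('seam',A,B,np.degrees(np.arctan2(d[1],d[0])))
E
```

```text
[ 0.52300137 -0.0226014   0.047     ] [ 0.53631267 -0.02122168  0.047     ] 5.917616261411358
seam [ 0.49407055 -0.05386842  0.038     ] [ 0.54039333 -0.05196927  0.038     ] 2.3477029931895457
```

Emit:
move_arm:
  increments:
    - [[0,0,0],0.1]
    - [[0,0,0],0.1]
    - [[0,0,0],0.1]
    - [[0,0,0],0.08]
    - [[0,0,0],0]
    - [[0,0,0],0]
    - [[0,0,0],0]
    - [[0,0,0],0]

```text
clock: 30.3
tool_pos: [0.5403, -0.0222, 0.0694]
orientation: [177.4, 0.1, 175.3]
force: [-0.1, -0.8, 0.8]
opening: 0.0274
```

```bash
python3 - <<'E'
from h import *
o=ctrl.get_obs();print(o['tool_pos'],o['orientation'],o['force'],o['moment'],o['opening']);t,R=tip(o);print(t, R[:,2])
s=snap('wrist','w18');crop('w18',150,130,400,330,3,'c22')
E
```

```text
[ 0.54028097 -0.02219827  0.06942623] [1.77419706e+02 1.01853599e-01 1.75337633e+02] [-0.10051924 -0.77608218  0.80010995] [-0.00917136  0.19005143 -0.05585322] 0.027391722873895158
[ 0.5419378  -0.02098736  0.03965915] [ 0.00542935  0.04472608 -0.99898453]
```

View pics/c22.png

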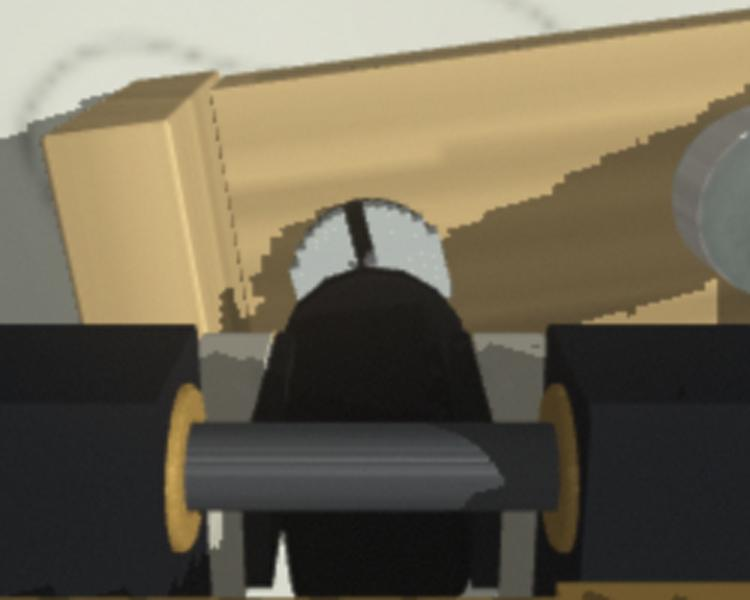

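```bash
python3 - <<'E'
from h import *
s=load('w18')
g=lambda a,z: ray(s,(a[0]+.5)/3-.5+150,(a[1]+.5)/3-.5+130,z)
A,B=g((352,205),.047),g((367,262),.047);d=B-A;print(A,B,np.degrees(np.arctan2(d[1],d[0])))
A,B=g((212,88),.038),g((248,322),.038);d=B-A;print('seam',A,B,np.degrees(np.arctan2(d[1],d[0])))
E
```

```text
[ 0.52212105 -0.02440258  0.047     ] [ 0.53651066 -0.02204146  0.047     ] 9.318352994021852
seam [ 0.49301584 -0.05479876  0.038     ] [ 0.55241164 -0.05324467  0.038     ] 1.498794014963909
```

Emit:
move_arm:
  increments:
    - [[0,0,4],0]
    - [[0,0,6],0]
    - [[0,0,10],0]
    - [[0,0,15],0]
    - [[0,0,20],0]
    - [[0,0,20],0]
    - [[0,0,15],0]
    - [[0,0,5],0]

```text
clock: 31.15
tool_pos: [0.54, -0.0224, 0.1716]
orientation: [177.4, 0.2, 175.3]
force: [-0.0, 0.2, -1.9]
opening: 0.027
```

```bash
python3 - <<'E'
from h import *
o=ctrl.get_obs();print(o['tool_pos'],o['orientation'],o['force'],o['moment'],o['opening'])
s=snap('wrist','w19');snap('side','s19');crop('w19',100,100,400,330,2.6,'c22');crop('s19',220,100,350,280,4,'c23')
E
```

```text
[ 0.53996281 -0.02244542  0.17161775] [1.77430639e+02 1.62190962e-01 1.75292649e+02] [-0.01421247  0.20844633 -1.90380691] [-0.10978668 -0.23967914 -0.07030695] 0.027024971953958445
```

View pics/c22.png

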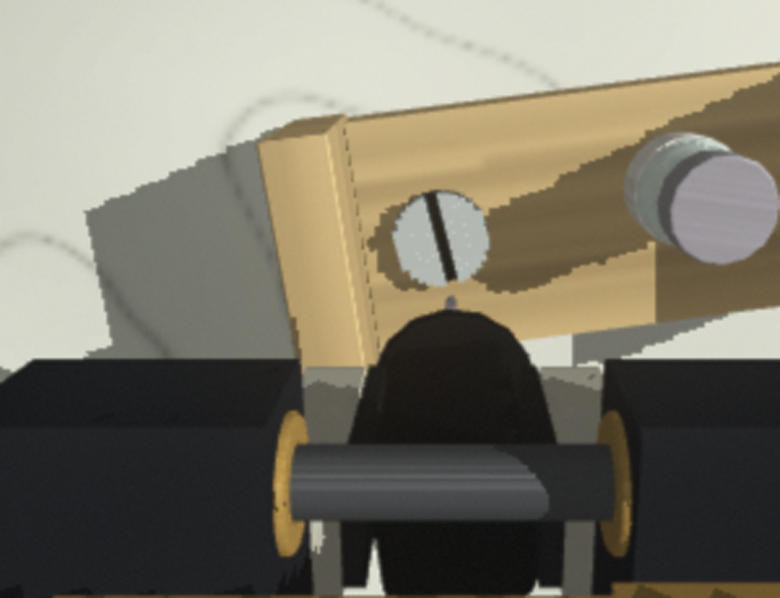

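View pics/c23.png

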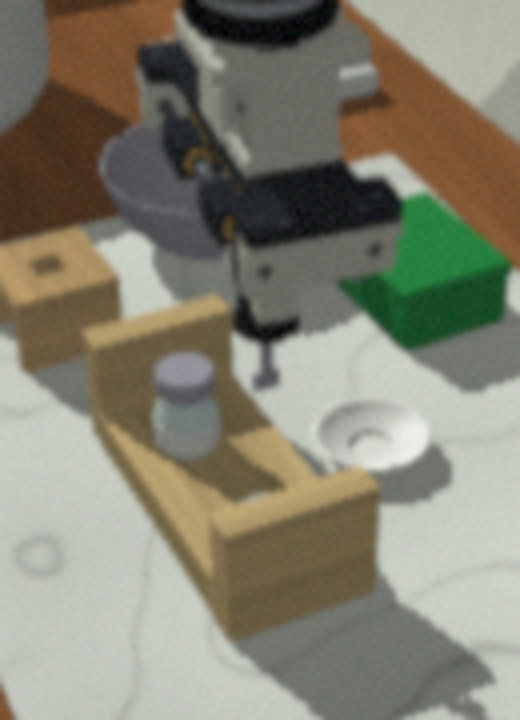

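```bash
python3 - <<'E'
from h import *
s=load('w19')
g=lambda a,z: ray(s,(a[0]+.5)/2.6-.5+100,(a[1]+.5)/2.6-.5+100,z)
def L(n,a,b,z):
    A,B=g(a,z),g(b,z);d=B-A;an=np.degrees(np.arctan2(d[1],d[0]));print(n,A.round(4),B.round(4),an.round(2));return an
L('slot',(432,195),(452,279),.047);L('slotL',(426,196),(446,280),.047);L('seam',(347,145),(377,345),.038);L('side',(345,119),(770,64),.038);L('panel outer',(260,142),(302,355),.093);L('panel inner',(329,133),(366,360),.093)
E
```

```text
slot [ 0.5235 -0.0235  0.047 ] [ 0.5584 -0.0185  0.047 ] 8.17
slotL [ 0.5237 -0.0259  0.047 ] [ 0.5585 -0.021   0.047 ] 8.06
seam [ 0.5022 -0.0551  0.038 ] [ 0.5869 -0.0523  0.038 ] 1.89
side [ 0.4921 -0.0547  0.038 ] [0.4852 0.1134 0.038 ] 92.36
panel outer [ 0.4928 -0.0781  0.093 ] [ 0.5678 -0.0743  0.093 ] 2.91
panel inner [ 0.4918 -0.0555  0.093 ] [ 0.5719 -0.0522  0.093 ] 2.32
```

```bash
python3 - <<'E'
from h import *
s=load('s19');t,R=tip();print('tip',t,proj(s,t),R[:,2],'obs (286,196)')
s=load('w14')
g=lambda a,z: ray(s,(a[0]+.5)/3-.5+150,(a[1]+.5)/3-.5+130,z)
a,b=g((189,140),.068),g((482,77),.068); m=(a+b)/2; d=(b-a);print(a,b,np.linalg.norm(d)); n=np.array([-d[1],d[0],0])/np.linalg.norm(d); print(m+.04*n,m-.04*n)
a,b=g((315,217),.068),g((399,203),.068); m=(a+b)/2; d=(b-a);print(a,b,np.linalg.norm(d)); n=np.array([-d[1],d[0],0])/np.linalg.norm(d); print(m+.011*n,m-.011*n)
E
```

```text
tip [ 0.54125816 -0.02121367  0.14068853] [285.65985234 197.97342087] [ 0.00563085  0.04452627 -0.99899234] obs (286,196)
[0.53762932 0.31793441 0.068     ] [0.54173021 0.23925652 0.068     ] 0.07878468943175351
[0.57962554 0.28067754 0.068     ] [0.49973399 0.27651339 0.068     ]
[0.51159031 0.28873213 0.068     ] [0.51177835 0.26570342 0.068     ] 0.023029481101938674
[0.52268397 0.27730759 0.068     ] [0.5006847  0.27712796 0.068     ]
```

The cam is at about 84° (1.45 is the stop) and the seam is closed. Now I'll put the driver back.

Emit:
move_arm:
  increments:
    - [[-3,15,0],0]
    - [[-5,30,0],0]
    - [[-6,40,0],0]
    - [[-6,40,0],0]
    - [[-6,40,0],0]
    - [[-6,40,0],0]
    - [[-4,35,0],0]
    - [[-2,20,0],0]

```text
clock: 32.05
tool_pos: [0.495, 0.2426, 0.163]
orientation: [177.7, -0.4, 174.9]
force: [0.9, 0.3, -0.8]
opening: 0.0273
```

Emit:
move_arm:
  increments:
    - [[0,6,0],0]
    - [[0,0,0],0]
    - [[0,0,0],0]
    - [[0,0,0],0]
    - [[0,0,0],0]
    - [[0,0,0],0]
    - [[0,0,0],0]
    - [[0,0,0],0]

```text
clock: 32.85
tool_pos: [0.4936, 0.2465, 0.16]
orientation: [177.9, -0.6, 174.8]
force: [-0.4, -0.3, -0.3]
opening: 0.0271
```

```bash
python3 - <<'E'
from h import *
o=ctrl.get_obs();print(o['tool_pos'],o['orientation'],o['force'],o['opening']);t,R=tip(o);print('tip',t,R[:,2])
E
```

```text
[0.49360933 0.24648579 0.1600118 ] [177.9124078   -0.63955291 174.80298517] [-0.3524165  -0.31966994 -0.28273086] 0.027124667985134618
tip [0.49487035 0.24746111 0.13021669] [-0.0078092   0.03728795 -0.99927405]
```

Tip needs (+5, +29); then lower.

Emit:
move_arm:
  increments:
    - [[2,8,0],0]
    - [[2,10,0],0]
    - [[1,8,0],0]
    - [[0,3,0],0]
    - [[0,0,-10],0]
    - [[0,0,-15],0]
    - [[0,0,-10],0]
    - [[0,0,0],0]

```text
clock: 33.65
tool_pos: [0.4987, 0.2789, 0.1221]
orientation: [177.9, -0.7, 174.9]
force: [0.6, -0.5, -1.2]
opening: 0.0271
```

```bash
python3 - <<'E'
from h import *
s=snap('side','s20');w=snap('wrist','w20')
o=ctrl.get_obs();print(o['tool_pos'],o['orientation'],o['force'],o['opening']);t,R=tip(o);print('tip',t,R[:,2],proj(s,t),'hole',proj(s,[.5,.2767,.068]))
crop('s20',180,90,310,220,5,'c24');crop('w20',100,100,400,330,2.6,'c25')
E
```

```text
[0.4994903  0.2794359  0.12364695] [177.83824076  -0.56407991 174.86885922] [ 0.73299193  0.14731112 -1.72806333] 0.027342580966865652
tip [0.50079275 0.28044755 0.09385484] [-0.00642487  0.03844956 -0.99923989] [231.23367955 157.97111305] hole [232.23757464 166.26191144]
```

View pics/c24.png

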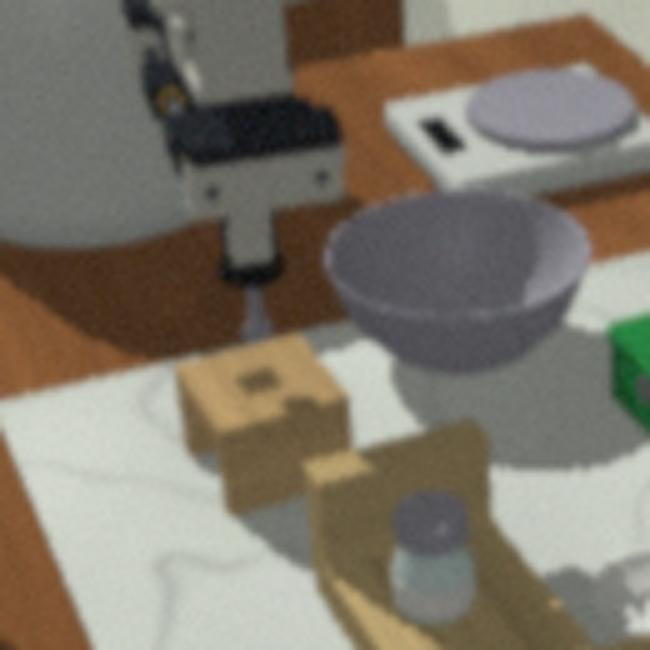

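View pics/c25.png

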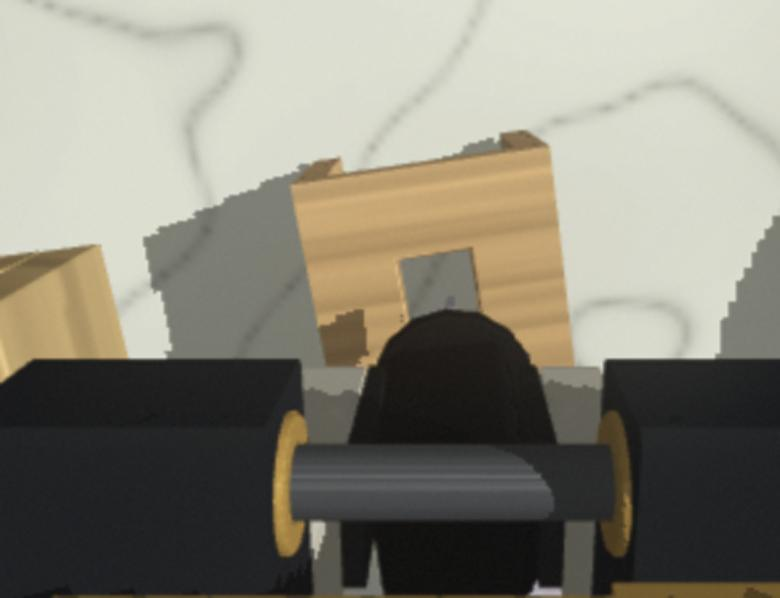

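Emit:
move_arm:
  increments:
    - [[0,-3,0],0]
    - [[0,0,0],0]
    - [[0,0,-6],0]
    - [[0,0,-8],0]
    - [[0,0,-8],0]
    - [[0,0,-6],0]
    - [[0,0,0],0]
    - [[0,0,0],0]

```text
clock: 34.55
tool_pos: [0.5, 0.2763, 0.0947]
orientation: [177.7, -0.5, 174.9]
force: [-1.5, -0.7, -0.6]
opening: 0.027
```

```bash
python3 - <<'E'
from h import *
o=ctrl.get_obs();print(o['tool_pos'],o['orientation'],o['force'],o['opening']);t,R=tip(o);print('tip',t,R[:,2])
w=snap('wrist','w21');crop('w21',150,130,400,330,3,'c25')
E
```

```text
[0.50003536 0.2762985  0.09472873] [177.73858453  -0.47439628 174.85368414] [-1.45208816 -0.69888074 -0.60883107] 0.027008669891085614
tip [0.50138919 0.27735721 0.06494053] [-0.00470044  0.04004194 -0.99918694]
```

View pics/c25.png

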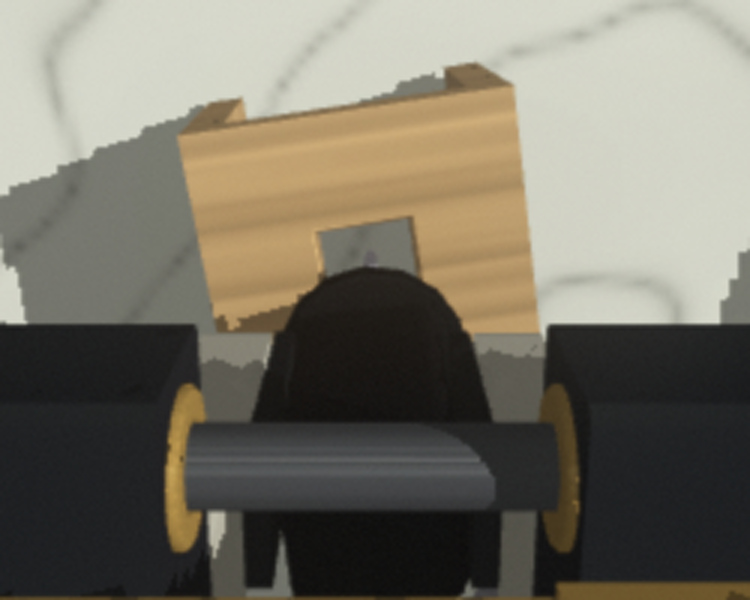

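Emit:
move_arm:
  increments:
    - [[-0.5,0,-6],0]
    - [[0,0,-8],0]
    - [[0,0,-8],0]
    - [[0,0,-6],0]
    - [[0,0,-4],0]
    - [[0,0,-2],0]
    - [[0,0,0],0]
    - [[0,0,0],0]

```text
clock: 35.4
tool_pos: [0.4997, 0.2764, 0.0571]
orientation: [177.8, -0.5, 174.9]
force: [-0.7, -0.7, -0.9]
opening: 0.0271
```

```bash
python3 - <<'E'
from h import *
o=ctrl.get_obs();print(o['tool_pos'],o['orientation'],o['force'],o['opening']);t,R=tip(o);print('tip',t,R[:,2])
E
```

```text
[0.49969397 0.2763701  0.05712723] [177.75117697  -0.46873804 174.85938148] [-0.68492667 -0.71834823 -0.88371327] 0.027130356068610157
tip [0.50105004 0.27742216 0.02733891] [-0.00462589  0.03981391 -0.9991964 ]
```

Emit:
move_arm:
  increments:
    - [[0,0,-2],0]
    - [[0,0,-1.5],0]
    - [[0,0,-1],0]
    - [[0,0,-1],0]
    - [[0,0,-1],0]
    - [[0,0,-1],0]
    - [[0,0,0],0]
    - [[0,0,0],0]

```text
clock: 36.2
tool_pos: [0.5005, 0.2771, 0.0526]
orientation: [177.6, -0.3, 174.9]
force: [-0.5, 0.3, -1.6]
opening: 0.0272
```

```bash
python3 - <<'E'
from h import *
o=ctrl.get_obs();print(o['tool_pos'],o['orientation'],o['force'],o['opening']);s=snap('side','s22');crop('s22',180,90,310,220,5,'c24')
E
```

```text
[0.50045347 0.27707183 0.05263951] [177.6337138   -0.32328337 174.91950271] [-0.4574036   0.32910763 -1.59494865] 0.027193748141887346
```

View pics/c24.png

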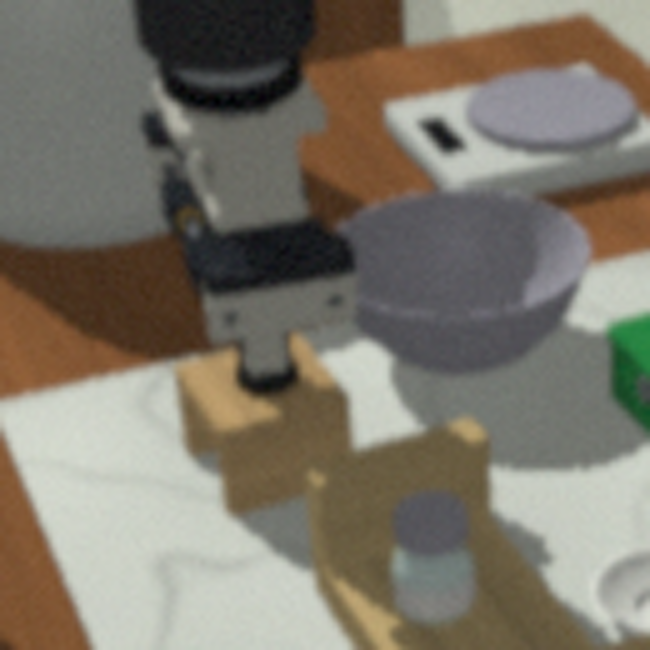

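Emit:
move_arm:
  increments:
    - [[0,0,-1],0]
    - [[0,0,-1],0]
    - [[0,0,0],0]
    - [[0,0,0],0]
    - [[0,0,0],0]
    - [[0,0,0],0]
    - [[0,0,0],0]
    - [[0,0,0],0]

```text
clock: 37.05
tool_pos: [0.5008, 0.2773, 0.0522]
orientation: [177.6, -0.3, 175.0]
force: [-2.0, 0.4, 1.0]
opening: 0.0276
```

Emit:
move_arm:
  increments:
    - [[0,0,0],0]
    - [[0,0,0],0]
    - [[0,0,0],0]
    - [[0,0,0],0]
    - [[0,0,0],0]
    - [[0,0,0],0]
    - [[0,0,0],0]
    - [[0,0,0],0]
  jaw: 0.6

```text
clock: 37.85
tool_pos: [0.501, 0.2774, 0.0516]
orientation: [177.6, -0.3, 175.0]
force: [-0.0, -1.2, -0.2]
opening: 0.0698
```

Emit:
move_arm:
  increments:
    - [[0,0,10],0]
    - [[0,0,15],0]
    - [[0,0,20],0]
    - [[0,0,25],0]
    - [[0,0,25],0]
    - [[0,0,20],0]
    - [[-10,0,10],0]
    - [[-20,0,0],0]

```text
clock: 38.65
tool_pos: [0.4708, 0.2764, 0.1854]
orientation: [177.7, -0.2, 174.9]
force: [-0.9, 0.0, 0.9]
opening: 0.0702
```

Emit:
move_arm:
  increments:
    - [[-10,20,5],0]
    - [[-10,30,5],0]
    - [[-10,30,5],0]
    - [[-10,30,0],0]
    - [[-10,20,0],0]
    - [[0,0,0],0]
    - [[0,0,0],0]
    - [[0,0,0],0]

```text
clock: 39.45
tool_pos: [0.411, 0.4078, 0.2032]
orientation: [177.5, -0.3, 174.9]
force: [0.1, -0.1, 0.4]
opening: 0.0702
```

```bash
python3 - <<'E'
from h import *
o=ctrl.get_obs();print(o['clock'],o['tool_pos'],o['orientation'],o['force'],o['opening']);s=snap('side','s23');snap('top','t23');snap('wrist','w23');crop('s23',170,100,350,300,3,'c26');crop('t23',110,120,370,270,3,'c27')
E
```

```text
39.45 [0.41097943 0.40775447 0.20317142] [177.5477123   -0.29370259 174.85690272] [ 0.10727249 -0.11639043  0.39857154] 0.07020055845544668
```

View pics/c26.png

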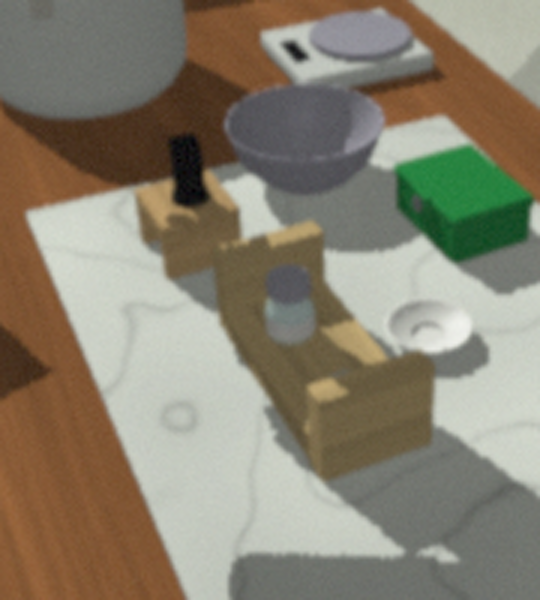

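View pics/c27.png

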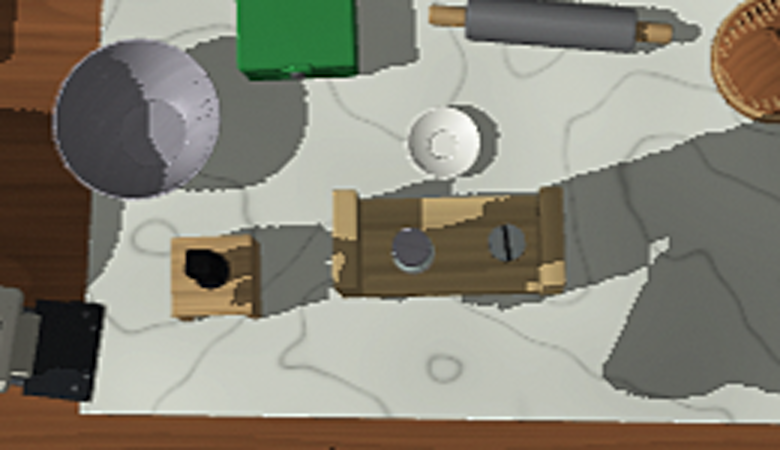

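View pics/w23.png

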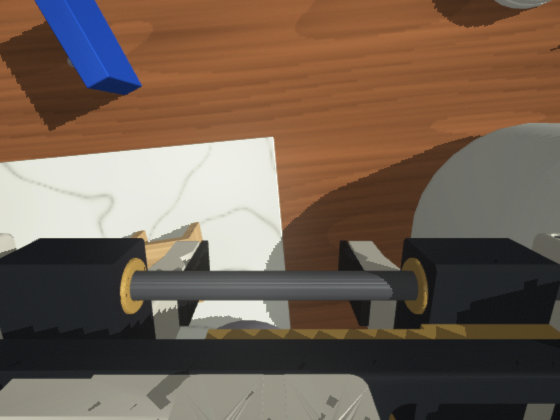

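```bash
python3 - <<'E'
from h import *
a=cv2.imread('pics/side0.png')[140:190,205:260];b=cv2.imread('pics/s23.png')[140:190,205:260]
cv2.imwrite('pics/c28.png',cv2.resize(np.hstack([a,b]),None,fx=7,fy=7,interpolation=cv2.INTER_CUBIC))
s=load('s23')
for z in (.068,.074,.132): print(z,(proj(s,[.501,.277,z])-[205,140])*7)
E
```

```text
0.068 [192.71897395 182.94458593]
0.074 [191.32552762 170.70110996]
0.132 [177.37028605  48.08378309]
```

View pics/c28.png

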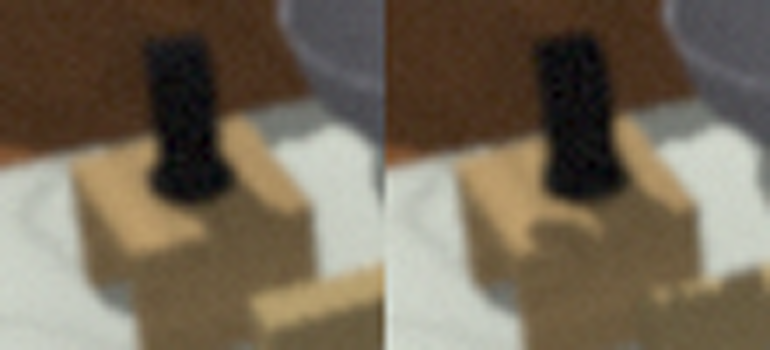

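The driver stands as it did at the start (left before, right after). In the top view the panel is flush, the slot lies across the rack, and the kitchen things have not moved. Handing in.

```bash
python3 - <<'E'
from plant import ctrl
print(ctrl.close_job())
E
```

```text
the job is handed in; nothing more can be done
None
```

The rack is finished. I slid the plywood panel in upright with its bolt head in the hole, turned the cam clockwise to its stop with the driver, and hung the driver back upright in its stand. I handed it in at about 39 s of the 72 s.

**Last checks:**
- **Cam:** the slot measured about 84° round from the rack axis. The stop is at 83°, so it agrees within my measuring error. The turning moment rose to 1.3 N m when it hit the stop.
- **Panel:** the seam is closed and its edges are parallel to the rack's within about 1°.
- **Driver:** it looks the same in the stand as in the first picture.
- **Kitchen things:** they look unmoved in the last side and top pictures; I did not measure them.

**What failed or disagreed:**
- **First grasp:** it closed above the panel. In the pictures the real fingertips are about 35 mm higher than the reported TCP. I allowed for that from then on, and the panel had not moved.
- **Gripper tilt:** it drifted 2–3° from vertical over the run and could not be commanded back. I allowed for it in the driver moves.
- **Driver at the stop:** it slipped about 25° in the jaws when the cam hit its stop. I unwound that before lifting the blade out, so the driver is back at a slightly different angle about its own axis.

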